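# Lever open the sealer's filter bay and press in a new filter tube

## Robot

A 7-joint arm with a two-finger parallel gripper is mounted at the origin on the work surface; the furniture and walls round the work are solid. World frame = base frame: x ahead of the robot, y to its left, z up, the work surface at z = 0. Lengths are in m, angles in rad, forces in N, time in s.
With the tool pointing down it reaches from about 0.4 to 0.85 m from the base axis. Payload 4.5 kg.
Tool frame: the origin (TCP) lies midway between the tips of the shut fingers; the grasp point (between the pads) lies 19 mm behind it; z points along the fingers, y is the direction in which the jaws open and shut (so a half turn about z gives the same grasp; the last joint's range is limited). The gripper opens to 88 mm and grips with 3 to 60 N. Pads are 18 mm wide; open, the fingers measure 123 mm over their backs; the gripper's body (75 mm by 187 mm) begins 45 mm behind the grasp point.
Start: joints at [1.372, 0.689, -0.195, 1.565, 0.157, 0.902, -0.215], TCP at [0.144, -0.608, 0.239] pointing down, gripper open.
Joint ranges: [-3.01, 3.01], [-0.46, 2.08], [-1.47, 1.51], [0.13, 2.56], [-1, 4.14], [0.04, 2.09], [-2.66, 2.66]. Speed limits (rad/s): [2.57, 2.57, 3.14, 3.14, 3.14, 3.14, 3.14].

## Interface

Orientations are given as a unit quaternion [x, y, z, w].
In Python, from plant import r, viewer gives the robot as it stands.
- The arm moves only by the tool play_rows, never from a script. Its argument "commands" is a list of rows, each an object with "delta_rot": the turn, a rotation vector about the tool's x, y, z normalised to -1 to 1, where 1 is pi rad, a list of three; "travel": the shift along the tool's x, y, z normalised to -1 to 1, where 1 is 15 cm, a list of three; "gripper": the opening, from -1 (shut) to 1 (fully open). In form: [{"delta_rot": [wx, wy, wz], "travel": [x, y, z], "gripper": gripper}, ...]. A call has 1 to 12 rows; each row is the pose to reach, as a shift and turn from the pose commanded when the call began, along the tool's axes at that moment, turning the shorter way round; what a row does not reach only later rows make up. A row lasts 1/8 s, in which the tool goes at most 62.5 mm and 10.7 degrees, less where a joint would pass 70% of its speed; a pose out of reach is approached as far as the arm can. A call with a number of a shift or a turn outside -1 to 1 is refused whole. A call with a gripper value outside its range is refused whole. The fingers move at their own pace and stop on an object; "force" is the grip in N (left out, the last holds). Time passes only in rows, so rows that repeat a pose let the fingers close. It gives the time, the measured TCP pose, the force and the opening at its end, in the units of the state.
- r.get_state(): the state, without advancing time (a new reading comes with each control period).
- viewer.snapshot(name): name is "side" or "top" or "wrist"; returns a dict with "color" (400x640x3 uint8, red, green, blue), "z_map" (400x640 float32, m along the optical axis (not along the pixel's ray), 0 where there is no reading), "fx", "fy", "cx", "cy" (pixels), "origin" and "attitude" of the camera in the world. Camera axes: x right, y up, looking along -z (the intrinsics and any distortion apply to the point x, -y, -z); pixel columns grow to the right and rows downward; lengths in m; the calibration is good to about 2 mm. A picture is of the moment at which its call begins.
- r.finish_job(): hands the job in, once; it reports no verdict.
Trained networks look in the newest picture that a camera, given by its name, has taken for a name from the list of things; names that differ only in an ending like _2 or _b are one class to them, and where a whole thing is asked for, a point or a joint stands for the part that bears it (a point fixed in the world has none). Each returns a list of dicts, best first, with "conf" (0 to 1); they miss things now and then, are a little off and sometimes report something else, mostly with a low value. They report only what shows in the picture. A call takes as long as a camera call.
- viewer.outline_of(camera, label): "pixels" (400x640 bool, what is visible of it) and "at" ([column, row] in pixels, amid what is visible of it).
- viewer.pinpoint(camera, label): "at" ([column, row] in pixels: a listed point, or the origin of a listed thing).
The state is a dict: "clock": time; "q": joint angles; "qd": joint speeds; "joint_torque": joint torques, N m; "tool_pos": TCP position; "eef_rot": TCP orientation; "contact_force": force on the tool from outside, world axes, zero at the start; "moment": the same for the moment, N m; "opening": opening from 0.0 (shut) to 1.0 (fully open).
Only numpy, scipy, OpenCV 4.12 (cv2) and the standard library are available. Lean on these libraries where they do the work, as an engineer would, in place of code of your own. Each camera call takes 0.05 s, during which the arm holds its last target. There are 200 camera calls.

## Task

The bag sealer needs a new filter. Using the flat-bladed opener, not your fingers, lever up the closed cover of the small white filter unit at its notch and swing the cover fully open; then lay the opener flat on the worktable and push the white filter tube down into the blue collet inside the unit until it bottoms. Leave the cover standing open and let go of everything, without shifting the other things on the table.

Things in the scene. Friction and masses are not known exactly. Their poses are not given: they have to be found in the camera images.
- filter_unit: White box fixed to the table, 140 mm (its x) by 150 mm (its y), 90 mm high with the cover shut. Origin: centre of its underside, z up. Its front face, with the notch and an orange stripe under it, looks along its own -x (to the robot's left); the cover's hinge lies along the back edge. Bay inside 6 mm walls: floor at z = 10 mm, wall tops at 86 mm. A stub 26 mm long sticks out at the back.
- notch (a point): Middle of the notch in the unit's front wall, on the outer front face. The notch is a slot 50 mm wide (unit's y) and 9 mm high (z = 77 to 86 mm), right through the 6 mm wall, bounded above by the underside of the closed cover. Axes as the unit.
- cover (a joint): Angle of the cover (rad): 0 shut, 1.57 upright, 1.85 at its stop, leaning back; fully open is 1.45 or more. A stiff hinge (0.2 N m of friction) keeps it where it is left; 2 to 3 N at the front edge moves it. The cover is a grey metal plate, 138 mm from hinge to front edge, 150 mm wide, 4 mm thick, without a handle, lying on the wall tops.
- cover_hinge (a point): Middle of the cover's hinge line, 68 mm behind the unit's centre and 88 mm above the table, half-way through the plate's thickness. The plate runs from here along its own -x to the front edge (at 0 that is the unit's -x); the line is the unit's y axis.
- opener_grip (a point): Centre of the handle of the opener, loose, 90 g: black handle 84 mm long (its x), 20 mm wide (its y), 26 mm high, with a flat steel blade in line with it. It lies on the table with this point 13 mm up; x points to the blade's tip, z up.
- opener_tip (a point): Tip of the opener's blade, at mid-thickness, 105 mm along x from the handle's centre and level with it. The blade is 24 mm wide and 3 mm thick and stands 63 mm out of the handle.
- tube_centre (a point): Centre (half-way up) of the filter tube: loose rigid white tube with a blue band near its top, 24 mm in diameter, 72 mm long, about 50 g, standing upright on the table on its 3 mm chamfered foot. z points to its top.
- tube_foot (a point): Centre of the foot (lower end) of the filter tube, 36 mm below its centre.
- collet_seat (a point): Bottom of the collet, on the bay's floor, where the centre of the tube's foot must come; 10 mm in front of the unit's centre, 10 mm above the table, axes as the unit. Collet: blue block 44 mm square, top at z = 34 mm, upright 26 mm hole. A sprung seal 14 mm above the seat narrows it to about 21 mm; push the tube past it with some 5 to 15 N. Bottomed, the tube's top is at z = 82 mm.
- sugar_dredger: Bystander, loose: steel sugar shaker, 70 mm across, 116 mm high; origin under its centre.
- label_roll: Bystander, loose: roll of white labels lying flat, 92 by 134 by 40 mm high; origin under its centre.
- date_stamp: Bystander, loose: self-inking stamp with a green cap, 40 by 56 by 80 mm high; origin under its centre.
- tape_spare: Bystander, loose: roll of brown tape lying flat, 90 mm across, 48 mm high; origin under its centre.
- tally_counter: Bystander, loose: grey hand tally counter, 54 by 67 by 26 mm high; origin under its centre.
- marker_pen: Bystander, loose: red and white marker pen, 135 mm long (its y), 16 mm thick; origin under its centre. (Fixed, always in the same place, between the robot and the unit: a heap of buns. Stacks 0.29 m high fill x = 0.20 to 0.39, y = 0.06 to 0.23 and x = 0.28 to 0.47, y = -0.07 to 0.10 (world); one 0.22 m high fills x = 0.20 to 0.37, y = -0.19 to -0.02.)

How it is judged:
On the way, in this order (a step that is already met when the one before it is completed fails the run):
1. The opener's blade has levered the cover up by at least 0.12 rad (the blade touches the cover) (value of joint cover above 0.12 rad and contact force between opener and cover above 0.1 N), for 0.05 s.
2. The cover is swung fully open, to 1.45 rad or more (value of joint cover above 1.45 rad), for 0.2 s.
3. The filter tube is pushed home in the collet, its foot within 4 mm of the seat and upright in it (distance between tube_foot and collet_seat below 0.004 m and angle between the z axis of tube_foot and the z axis of collet_seat, either way round below 0.08 rad), for 0.2 s.
At the end, for the whole second after the job is handed in: The tube's foot is within 4 mm of the collet's seat and the tube's axis within 0.08 rad of the collet's; the cover stands open at 1.45 rad or more; the opener lies flat at rest on the worktable (handle centre 5 to 22 mm and tip 2 to 30 mm up), outside the unit (all of step 3 and value of joint cover above 1.45 rad and height (world z) of opener_grip between 0.005 and 0.022 m and height (world z) of opener_tip between 0.002 and 0.03 m and horizontal distance between opener_grip and collet_seat above 0.09 m and linear speed of each of opener, filter_tube below 0.02 m/s); the robot touches nothing.
It fails at once if the cover is prised up with the fingers: they press on it (over 2 N) while it is at 0.02 to 0.12 rad (contact force between the fingers and cover above 2 N and value of joint cover between 0.02 and 0.12 rad).
It fails at once if a bystander is shifted by more than 30 mm (distance of any of sugar_dredger, label_roll, date_stamp, tape_spare, tally_counter, marker_pen from where it was at the start of the episode above 0.03 m).
It also fails if it takes over 70 s, if anything falls off the work surface, if the arm or the gripper's body presses on something with over 40 N, if the wrist force passes 120 N, or if a joint passes its speed limit or range.

## Working session

There is one attempt and no reset: what is moved stays moved. The work goes in short steps, Python scripts to look and compute and a tool call to move; the robot and the scene stay as the last step left them, time stands still between calls to the robot, and variables do not carry over. Pictures are saved under pics/ and viewed, about 8 in all and at most 12, crops included, and the job is handed in when it is done.

Besides the shell and the picture viewer there is one more tool, called after "Call:" by a JSON object that holds its "name" and its "arguments", one argument or row to a line. play_rows: Moves the arm, as the interface text tells. Its arguments: {"type":"object","properties":{"commands":{"type":"array","items":{"type":"object","properties":{"delta_rot":{"type":"array","items":{"type":"number","minimum":-1,"maximum":1}},"travel":{"type":"array","items":{"type":"number","minimum":-1,"maximum":1}},"gripper":{"type":"number"}}}},"force":{"type":"number"}},"required":["commands"]}

```bash
ls; mkdir -p pics
cat > h.py <<'E'
import numpy as np, cv2
from scipy.spatial.transform import Rotation as R
from plant import r, viewer
def pose(s):
    return np.array(s["origin"]), (R.from_quat(s["attitude"]).as_matrix() if np.size(s["attitude"])==4 else np.array(s["attitude"]))
def pts(s, uv, z=None):
    uv=np.atleast_2d(uv).astype(float)
    if z is None:
        z=s["z_map"][np.clip(uv[:,1].round().astype(int),0,399),np.clip(uv[:,0].round().astype(int),0,639)]
    o,M=pose(s)
    c=np.c_[(uv[:,0]-s["cx"])/s["fx"]*z,-(uv[:,1]-s["cy"])/s["fy"]*z,-z*np.ones(len(uv))]
    return c@M.T+o
def ray(s,uv,h):
    p=pts(s,uv,1.0)[0]; o,_=pose(s); d=p-o
    return o+d*(h-o[2])/d[2]
def cloud(s,mask):
    v,u=np.nonzero(mask&(s["z_map"]>0)); return pts(s,np.c_[u,v])
E
cat > a.py <<'E'
from h import *
import sys
st=r.get_state(); print({k:np.round(v,3) for k,v in st.items()})
ims=[]
for c in ["side","top"]:
    s=viewer.snapshot(c); ims.append(cv2.cvtColor(s["color"],cv2.COLOR_RGB2BGR))
    print(c,{k:np.round(s[k],3) for k in ["fx","fy","cx","cy","origin","attitude"]},[k for k in s])
    for n in ["filter_unit","notch","cover_hinge","opener_grip","opener_tip","tube_centre","collet_seat","sugar_dredger","label_roll","date_stamp","tape_spare","tally_counter","marker_pen"]:
        d=viewer.pinpoint(c,n); o=viewer.outline_of(c,n)
        t=[(np.round(x["at"]).astype(int).tolist(),round(x["conf"],2)) for x in d[:2]]
        hz={"notch":.0815,"cover_hinge":.088,"opener_grip":.013,"opener_tip":.013,"tube_centre":.036}.get(n,0)
        print(n,t, np.round(ray(s,d[0]["at"],hz),3) if d else "", end=" ")
        if o:
            p=cloud(s,o[0]["pixels"]); 
            if len(p): print("mask",round(o[0]["conf"],2),len(p),np.round(np.percentile(p,[3,50,97],axis=0),3).tolist(),end="")
        print()
cv2.imwrite("pics/1.png",cv2.resize(np.vstack(ims),None,fx=.75,fy=.75)) if 0 else [cv2.imwrite(f"pics/1{c}.png",i) for c,i in zip("st",ims)]
E
python3 a.py
```

```text
pics
{'clock': np.float64(0.0), 'q': array([ 1.372,  0.69 , -0.195,  1.566,  0.157,  0.902, -0.215]), 'qd': array([ 0.   ,  0.001, -0.001,  0.002, -0.002,  0.   , -0.001]), 'joint_torque': array([-0.0000e+00, -5.2757e+01, -1.2670e+00, -1.5344e+01, -5.3000e-02,
        6.0000e-03,  0.0000e+00]), 'tool_pos': array([ 0.144, -0.608,  0.238]), 'eef_rot': array([ 0.993,  0.116, -0.   , -0.001]), 'contact_force': array([-1.183, -0.627, -0.423]), 'moment': array([-0.008, -0.037, -0.075]), 'opening': np.float64(1.004)}
side {'fx': np.float64(379.924), 'fy': np.float64(379.924), 'cx': np.float64(328.558), 'cy': np.float64(201.127), 'origin': array([0.56 , 0.924, 0.52 ]), 'attitude': array([0.01 , 0.536, 0.843, 0.03 ])} ['color', 'z_map', 'fx', 'fy', 'cx', 'cy', 'origin', 'attitude']
filter_unit [([312, 255], 0.56)] [0.561 0.127 0.   ] mask 0.6 4111 [[0.492, 0.082, 0.006], [0.562, 0.209, 0.08], [0.633, 0.213, 0.092]]
notch [([310, 245], 0.94)] [0.563 0.209 0.082] mask 0.9 3926 [[0.493, 0.084, 0.01], [0.563, 0.209, 0.083], [0.632, 0.213, 0.092]]
cover_hinge [([310, 212], 0.81), ([302, 325], 0.36
[... 2631 characters left out ...]
032], [0.283, -0.239, 0.11], [0.314, -0.212, 0.12]]
label_roll [([427, 241], 0.59)] [ 0.352 -0.367  0.   ] mask 0.91 569 [[0.285, -0.407, 0.003], [0.327, -0.366, 0.039], [0.37, -0.323, 0.046]]
date_stamp [([274, 140], 0.81), ([251, 153], 0.62)] [0.745 0.195 0.   ] 
tape_spare [([354, 182], 0.53)] [ 0.576 -0.107  0.   ] mask 0.74 190 [[0.526, -0.135, 0.004], [0.573, -0.1, 0.043], [0.608, -0.059, 0.052]]
tally_counter [([254, 155], 0.68)] [0.687 0.272 0.   ] mask 0.54 114 [[0.667, 0.248, 0.008], [0.685, 0.266, 0.023], [0.707, 0.285, 0.032]]
marker_pen [([232, 183], 0.66), ([353, 184], 0.28)] [0.581 0.35  0.   ] mask 0.65 104 [[0.525, 0.347, 0.007], [0.575, 0.364, 0.013], [0.634, 0.383, 0.023]]
```

View pics/1s.png

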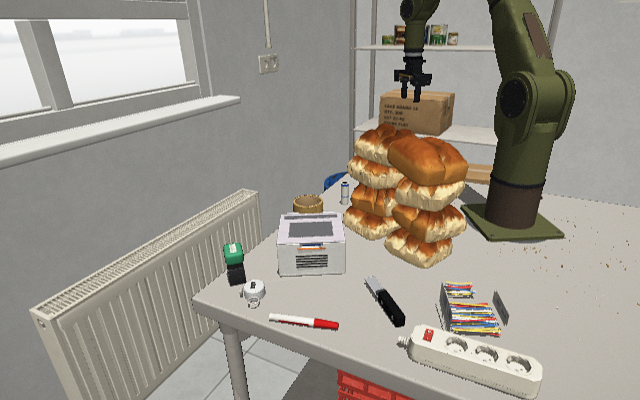

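View pics/1t.png

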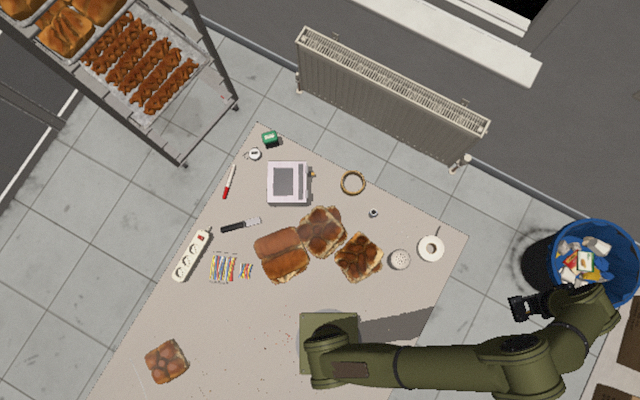

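```bash
cat > b.py <<'E'
from h import *
s=viewer.snapshot("side"); viewer
def m(n): return cloud(s,viewer.outline_of("side",n)[0]["pixels"])
p=m("opener_grip")
k=p[(p[:,2]>.021)&(p[:,2]<.03)]; b=p[(p[:,2]>.005)&(p[:,2]<.018)]
(rc,wh,ang)=cv2.minAreaRect(k[:,:2].astype(np.float32)*1000); print("handle top rect",rc,wh,ang,cv2.boxPoints((rc,wh,ang)).round(0).tolist())
c=p[p[:,2]>-.01];d=np.linalg.svd(c[:,:2]-c[:,:2].mean(0))[2][0]; print("dir",d,np.degrees(np.arctan2(d[1],d[0])))
t=c[:,:2]@d; print("extent",t.min(),t.max())
p=m("filter_unit")
f=p[(p[:,1]>.19)&(p[:,2]<.074)&(p[:,2]>.005)]; q=np.polyfit(f[:,0],f[:,1],1); print("front face y=",q,"yaw",np.degrees(np.arctan(q[0])))
c=p[p[:,2]>.086]; (rc,wh,ang)=cv2.minAreaRect(c[:,:2].astype(np.float32)*1000); print("top",rc,wh,ang, np.percentile(c[:,2],[10,50,90]), np.percentile(c[:,0],[1,99]),np.percentile(f[:,0],[1,99]))
p=m("tube_centre"); u=p[(p[:,2]>.068)&(p[:,2]<.078)]; w=p[(p[:,2]<.068)&(p[:,2]>.005)]
print("tube top",u.mean(0),np.ptp(u,axis=0),"wall",w.min(0),w.max(0),np.median(w,0))
st=viewer.snapshot("top"); o=viewer.outline_of("top","tube_centre")
if o:
    p=cloud(st,o[0]["pixels"]);u=p[p[:,2]>.062];print("top tube",u.mean(0),u.min(0),u.max(0))
o,M=pose(s);print(M)
E
python3 b.py
```

```text
handle top rect (412.9087829589844, 343.91619873046875) (19.412750244140625, 92.37581634521484) 14.850020408630371 [[392.0, 386.0], [415.0, 297.0], [434.0, 302.0], [410.0, 391.0]]
dir [-0.23353908  0.97234742] 103.50552218893539
extent 0.13824730604672278 0.2852815935169085
front face y= [-0.01206399  0.21770999] yaw -0.6911823607693359
top (561.490478515625, 140.77264404296875) (149.6383056640625, 144.08921813964844) 0.04060351103544235 [0.08897582 0.09021273 0.09136477] [0.48843405 0.63454055] [0.48946129 0.63563089]
tube top [ 0.45272226 -0.15974034  0.07100795] [0.0216683  0.01946926 0.00468514] wall [ 0.43956807 -0.16525362  0.00591832] [ 0.46237045 -0.14539509  0.06768614] [ 0.45055246 -0.15366221  0.03889577]
top tube [ 0.4525618  -0.16311321  0.07248835] [ 0.44329404 -0.17462643  0.06516622] [ 0.46258131 -0.15333708  0.07778865]
[[-0.99798585 -0.04068628  0.04867104]
 [ 0.06132939 -0.42268897  0.90419729]
 [-0.01621572  0.90536107  0.42433287]]
```

The side view shows the unit at (312,245), the opener at (385,300) with its blade pointing toward the unit, and the tube at (345,190) behind the bun stacks. The top view agrees, with the tube at (374,213). Next I plan the transit over the buns to above the opener.

```bash
cat > plan.py <<'E'
from h import *
def Rt(yaw,pitch=0):  # tool down, tool x at azimuth yaw; pitch tilts about tool y
    c,s=np.cos(np.radians(yaw)),np.sin(np.radians(yaw))
    return R.from_matrix(np.array([[c,s,0],[s,-c,0],[0,0,-1.]]))*R.from_rotvec([0,np.radians(pitch),0])
def plan(wps,p0=None,R0=None):
    st=r.get_state()
    p0=np.array(st["tool_pos"]) if p0 is None else np.array(p0); R0=R.from_quat(st["eef_rot"]) if R0 is None else R0
    for p,R1 in wps:
        p=np.array(p); t=R0.inv().apply(p-p0)/.15; w=(R0.inv()*R1).as_rotvec()
        n=max(np.linalg.norm(p-p0)/.0625,np.degrees(np.linalg.norm(w))/10.7)
        print(np.round(p,3),"travel",np.round(t,3).tolist(),"rot",np.round(w/np.pi,3).tolist(),"rows",round(n,1),"" if abs(t).max()<=1 else "TOO FAR")
        p0,R0=p,R1
def say():
    st=r.get_state(); print(round(float(st["clock"]),2),"tcp",np.round(st["tool_pos"],4),"rot",np.round(R.from_quat(st["eef_rot"]).as_matrix(),3).tolist(),"F",np.round(st["contact_force"],1),"op",round(float(st["opening"]),3),"q",np.round(st["q"],2))
E
python3 - <<'E'
from plan import *
plan([((.144,-.608,.38),Rt(13.3)),((.25,-.53,.42),Rt(30)),((.36,-.41,.42),Rt(45)),((.44,-.28,.42),Rt(60)),((.5,-.15,.42),Rt(75)),((.53,-.01,.42),Rt(90)),((.52,.12,.42),Rt(100)),((.48,.23,.40),Rt(104.5)),((.417,.32,.33),Rt(104.5)),((.417,.32,.19),Rt(104.5))])
E
```

```text
[ 0.144 -0.608  0.38 ] travel [-0.001, -0.001, -0.942] rot [0.0, -0.0, 0.0] rows 2.3 
[ 0.25 -0.53  0.42] travel [0.807, -0.343, -0.267] rot [0.0, 0.0, -0.093] rows 2.2 
[ 0.36 -0.41  0.42] travel [1.035, -0.326, 0.0] rot [0.0, 0.0, -0.083] rows 2.6 TOO FAR
[ 0.44 -0.28  0.42] travel [0.99, -0.236, 0.0] rot [0.0, 0.0, -0.083] rows 2.4 
[ 0.5  -0.15  0.42] travel [0.951, -0.087, 0.0] rot [0.0, 0.0, -0.083] rows 2.3 
[ 0.53 -0.01  0.42] travel [0.953, -0.048, 0.0] rot [0.0, 0.0, -0.083] rows 2.3 
[0.52 0.12 0.42] travel [0.867, -0.067, 0.0] rot [0.0, 0.0, -0.056] rows 2.1 
[0.48 0.23 0.4 ] travel [0.768, -0.135, 0.133] rot [0.0, 0.0, -0.025] rows 1.9 
[0.417 0.32  0.33 ] travel [0.686, -0.256, 0.467] rot [0.0, 0.0, 0.0] rows 2.1 
[0.417 0.32  0.19 ] travel [0.0, 0.0, 0.933] rot [0.0, 0.0, 0.0] rows 2.2
```

Call:
{"name": "play_rows", "arguments": {
  "commands": [
    {"delta_rot":[0,0,0],"travel":[0,0,-0.4],"gripper":1},
    {"delta_rot":[0,0,0],"travel":[0,0,-0.8],"gripper":1},
    {"delta_rot":[0,0,0],"travel":[0,0,-0.94],"gripper":1},
    {"delta_rot":[0,0,0],"travel":[0,0,-0.94],"gripper":1}
  ]
}}

```text
clock: 3.5
tool_pos: [0.1445, -0.609, 0.3816]
eef_rot: [0.993, 0.116, 0.0, 0.002]
contact_force: [0.1, 0.2, -0.7]
opening: 0.999
```

Call:
{"name": "play_rows", "arguments": {
  "commands": [
    {"delta_rot":[0,0,-0.03],"travel":[0.27,-0.11,-0.09],"gripper":1},
    {"delta_rot":[0,0,-0.06],"travel":[0.54,-0.23,-0.18],"gripper":1},
    {"delta_rot":[0,0,-0.093],"travel":[0.81,-0.34,-0.27],"gripper":1},
    {"delta_rot":[0,0,-0.093],"travel":[0.81,-0.34,-0.27],"gripper":1}
  ]
}}

```text
clock: 4.0
tool_pos: [0.2547, -0.5277, 0.4197]
eef_rot: [0.965, 0.263, 0.001, -0.001]
contact_force: [-0.9, -0.2, -0.8]
opening: 0.998
```

Call:
{"name": "play_rows", "arguments": {
  "commands": [
    {"delta_rot":[0,0,-0.03],"travel":[0.33,-0.11,0],"gripper":1},
    {"delta_rot":[0,0,-0.06],"travel":[0.66,-0.22,0],"gripper":1},
    {"delta_rot":[0,0,-0.083],"travel":[1,-0.33,0],"gripper":1},
    {"delta_rot":[0,0,-0.083],"travel":[1,-0.33,0],"gripper":1}
  ]
}}

```text
clock: 4.5
tool_pos: [0.3579, -0.4089, 0.4189]
eef_rot: [0.922, 0.386, 0.0, -0.002]
contact_force: [-1.0, -1.4, -0.0]
opening: 1.0
```

Call:
{"name": "play_rows", "arguments": {
  "commands": [
    {"delta_rot":[0,0,-0.03],"travel":[0.33,-0.08,0],"gripper":1},
    {"delta_rot":[0,0,-0.06],"travel":[0.66,-0.16,0],"gripper":1},
    {"delta_rot":[0,0,-0.083],"travel":[1,-0.24,0],"gripper":1},
    {"delta_rot":[0,0,-0.083],"travel":[1,-0.24,0],"gripper":1}
  ]
}}

```text
clock: 5.0
tool_pos: [0.4372, -0.2784, 0.4192]
eef_rot: [0.865, 0.502, 0.0, -0.001]
contact_force: [0.7, -1.5, -0.2]
opening: 1.002
```

Call:
{"name": "play_rows", "arguments": {
  "commands": [
    {"delta_rot":[0,0,-0.04],"travel":[0.33,-0.03,0],"gripper":1},
    {"delta_rot":[0,0,-0.083],"travel":[0.66,-0.06,0],"gripper":1},
    {"delta_rot":[0,0,-0.083],"travel":[0.95,-0.087,0],"gripper":1},
    {"delta_rot":[0,0,-0.083],"travel":[0.95,-0.087,0],"gripper":1}
  ]
}}

```text
clock: 5.5
tool_pos: [0.4966, -0.15, 0.4192]
eef_rot: [0.793, 0.609, -0.0, -0.001]
contact_force: [-0.1, -0.1, 0.0]
opening: 1.005
```

Call:
{"name": "play_rows", "arguments": {
  "commands": [
    {"delta_rot":[0,0,-0.04],"travel":[0.33,-0.02,0],"gripper":1},
    {"delta_rot":[0,0,-0.083],"travel":[0.66,-0.03,0],"gripper":1},
    {"delta_rot":[0,0,-0.083],"travel":[0.95,-0.048,0],"gripper":1},
    {"delta_rot":[0,0,-0.083],"travel":[0.95,-0.048,0],"gripper":1}
  ]
}}

```text
clock: 6.0
tool_pos: [0.5265, -0.0111, 0.4194]
eef_rot: [0.708, 0.707, -0.0, -0.001]
contact_force: [-0.3, -0.3, 0.5]
opening: 1.002
```

Call:
{"name": "play_rows", "arguments": {
  "commands": [
    {"delta_rot":[0,0,-0.03],"travel":[0.33,-0.02,0],"gripper":1},
    {"delta_rot":[0,0,-0.056],"travel":[0.66,-0.05,0],"gripper":1},
    {"delta_rot":[0,0,-0.056],"travel":[0.867,-0.067,0],"gripper":1},
    {"delta_rot":[0,0,-0.056],"travel":[0.867,-0.067,0],"gripper":1}
  ]
}}

```text
clock: 6.5
tool_pos: [0.5169, 0.1174, 0.4195]
eef_rot: [0.644, 0.765, -0.001, 0.0]
contact_force: [-0.1, -1.6, -0.3]
opening: 0.996
```

Call:
{"name": "play_rows", "arguments": {
  "commands": [
    {"delta_rot":[0,0,-0.025],"travel":[0.38,-0.06,0.06],"gripper":1},
    {"delta_rot":[0,0,-0.025],"travel":[0.768,-0.135,0.133],"gripper":1},
    {"delta_rot":[0,0,-0.025],"travel":[0.768,-0.135,0.133],"gripper":1}
  ]
}}

```text
clock: 6.88
tool_pos: [0.4757, 0.2294, 0.3994]
eef_rot: [0.611, 0.791, -0.001, -0.001]
contact_force: [0.9, -0.4, 0.6]
opening: 1.0
```

Call:
{"name": "play_rows", "arguments": {
  "commands": [
    {"delta_rot":[0,0,0],"travel":[0.34,-0.12,0.23],"gripper":1},
    {"delta_rot":[0,0,0],"travel":[0.686,-0.256,0.467],"gripper":1},
    {"delta_rot":[0,0,0],"travel":[0.686,-0.256,0.467],"gripper":1},
    {"delta_rot":[0,0,0],"travel":[0.686,-0.256,0.467],"gripper":1}
  ]
}}

```text
clock: 7.38
tool_pos: [0.4165, 0.3158, 0.3299]
eef_rot: [0.615, 0.789, -0.001, 0.001]
contact_force: [-0.2, 0.0, 0.8]
opening: 1.002
```

Run:
```python
from plan import *
say()
s=viewer.snapshot("wrist"); cv2.imwrite("pics/w1.png",cv2.cvtColor(s["color"],cv2.COLOR_RGB2BGR))
for n in ["opener_grip","opener_tip"]:
    for x in viewer.pinpoint("wrist",n): print(n,x["at"],x["conf"],ray(s,x["at"],.013))
for x in viewer.outline_of("wrist","opener_grip"):
    p=cloud(s,x["pixels"]); k=p[(p[:,2]>.02)&(p[:,2]<.032)]
    print(x["conf"],len(p),len(k))
    if len(k)>20:
        rc=cv2.minAreaRect(k[:,:2].astype(np.float32)*1000); print("handle",rc,cv2.boxPoints(rc).round(0).tolist(),k[:,2].mean())
```

```text
7.38 tcp [0.4165 0.3158 0.3299] rot [[-0.245, 0.97, 0.001], [0.97, 0.245, -0.003], [-0.003, 0.0, -1.0]] F [-0.2  0.   0.8] op 1.002 q [-0.28  0.52 -0.73  1.73  0.39  1.05 -0.9 ]
opener_grip [322.4, 144.3] 0.94 [0.40617267 0.34651497 0.013     ]
opener_grip [426.9, 159.3] 0.36 [0.57053047 0.36410912 0.013     ]
opener_tip [326.4, 213.6] 0.57 [0.43983148 0.23928662 0.013     ]
0.67 1270 764
handle ((412.0819396972656, 341.54962158203125), (20.27203941345215, 90.61215209960938), 14.596952438354492) [[391.0, 383.0], [414.0, 295.0], [433.0, 300.0], [410.0, 388.0]] 0.024913488081293532
```

Run:
```python
from plan import *
s=viewer.snapshot("side"); v,u=np.mgrid[0:400,0:640]
p=pts(s,np.c_[u.ravel(),v.ravel()]); g=p-np.array([.4166,.3217,0]); a=np.radians(14.6)
j=g[:,:2]@[np.cos(a),np.sin(a)]; l=g[:,:2]@[-np.sin(a),np.cos(a)]
for lo in range(-100,100,15):
    k=(j>lo/1e3)&(j<lo/1e3+.015)&(abs(l)<.045)&(p[:,2]<.2)
    print(lo,k.sum(),np.round(p[k,2].max(),3) if k.any() else "")
plan([((.4166,.3217,.2),Rt(104.6)),((.4166,.3217,.06),Rt(104.6)),((.4166,.3217,.005),Rt(104.6))])
```

```text
-100 235 0.062
-85 202 0.002
-70 206 0.002
-55 212 0.003
-40 216 0.002
-25 29 0.014
-10 158 0.028
5 408 0.028
20 223 0.002
35 233 0.002
50 235 0.002
65 241 0.002
80 236 0.002
95 245 0.002
[0.417 0.322 0.2  ] travel [0.028, 0.012, 0.871] rot [0.0, 0.0, -0.002] rows 2.1 
[0.417 0.322 0.06 ] travel [0.0, 0.0, 0.933] rot [0.0, 0.0, 0.0] rows 2.2 
[0.417 0.322 0.005] travel [0.0, 0.0, 0.367] rot [0.0, 0.0, 0.0] rows 0.9
```

Call:
{"name": "play_rows", "arguments": {
  "commands": [
    {"delta_rot":[0,0,0],"travel":[0.02,0.01,0.4],"gripper":0.2},
    {"delta_rot":[0,0,0],"travel":[0.028,0.012,0.87],"gripper":0.2},
    {"delta_rot":[0,0,0],"travel":[0.028,0.012,0.87],"gripper":0.2},
    {"delta_rot":[0,0,0],"travel":[0.028,0.012,0.87],"gripper":0.2}
  ],
  "force": 60
}}

```text
clock: 8.12
tool_pos: [0.4156, 0.3236, 0.2009]
eef_rot: [0.613, 0.79, 0.001, 0.0]
contact_force: [0.1, 0.3, 0.9]
opening: 0.601
```

Call:
{"name": "play_rows", "arguments": {
  "commands": [
    {"delta_rot":[0,0,0],"travel":[0,0,0.4],"gripper":0.2},
    {"delta_rot":[0,0,0],"travel":[0,0,0.8],"gripper":0.2},
    {"delta_rot":[0,0,0],"travel":[0,0,0.93],"gripper":0.2},
    {"delta_rot":[0,0,0],"travel":[0,0,0.93],"gripper":0.2}
  ]
}}

```text
clock: 8.62
tool_pos: [0.416, 0.3242, 0.0612]
eef_rot: [0.613, 0.79, 0.001, 0.0]
contact_force: [-0.2, 0.4, 1.1]
opening: 0.601
```

Call:
{"name": "play_rows", "arguments": {
  "commands": [
    {"delta_rot":[0,0,0],"travel":[0,0,0.2],"gripper":0.2},
    {"delta_rot":[0,0,0],"travel":[0,0,0.36],"gripper":0.2},
    {"delta_rot":[0,0,0],"travel":[0,0,0.36],"gripper":0.2}
  ]
}}

```text
clock: 9.0
tool_pos: [0.416, 0.3242, 0.0075]
eef_rot: [0.613, 0.79, 0.001, 0.0]
contact_force: [-0.6, 0.5, 0.4]
opening: 0.6
```

Call:
{"name": "play_rows", "arguments": {
  "commands": [
    {"delta_rot":[0,0,0],"travel":[0,0,0],"gripper":-1},
    {"delta_rot":[0,0,0],"travel":[0,0,0],"gripper":-1},
    {"delta_rot":[0,0,0],"travel":[0,0,0],"gripper":-1},
    {"delta_rot":[0,0,0],"travel":[0,0,0],"gripper":-1},
    {"delta_rot":[0,0,0],"travel":[0,0,-0.2],"gripper":-1},
    {"delta_rot":[0,0,0],"travel":[0,0,-0.5],"gripper":-1},
    {"delta_rot":[0,0,0],"travel":[0,0,-0.8],"gripper":-1},
    {"delta_rot":[0,0,0],"travel":[0,0,-0.8],"gripper":-1}
  ],
  "force": 60
}}

```text
clock: 10.0
tool_pos: [0.4161, 0.3244, 0.1289]
eef_rot: [0.613, 0.79, 0.003, 0.0]
contact_force: [0.6, 0.6, -0.9]
opening: 0.219
```

Run:
```python
from plan import *
say()
plan([((.5,.35,.13),Rt(97)),((.562,.342,.13),Rt(90))])
```

```text
10.0 tcp [0.4161 0.3244 0.1289] rot [[-0.248, 0.969, 0.004], [0.969, 0.248, 0.004], [0.003, 0.005, -1.0]] F [ 0.6  0.6 -0.9] op 0.219 q [-0.43  0.78 -0.54  1.95  0.69  0.6  -1.18]
[0.5  0.35 0.13] travel [0.026, 0.584, -0.004] rot [0.001, -0.001, 0.041] rows 1.4 
[0.562 0.342 0.13 ] travel [-0.103, 0.404, 0.0] rot [0.0, 0.0, 0.039] rows 1.0
```

Call:
{"name": "play_rows", "arguments": {
  "commands": [
    {"delta_rot":[0,0,0.02],"travel":[0.013,0.3,0],"gripper":-1},
    {"delta_rot":[0,0,0.041],"travel":[0.026,0.58,0],"gripper":-1},
    {"delta_rot":[0,0,0.041],"travel":[0.026,0.58,0],"gripper":-1}
  ]
}}

```text
clock: 10.38
tool_pos: [0.501, 0.3481, 0.1246]
eef_rot: [0.664, 0.748, 0.0, 0.001]
contact_force: [-0.0, -0.4, -0.6]
opening: 0.22
```

Call:
{"name": "play_rows", "arguments": {
  "commands": [
    {"delta_rot":[0,0,0.02],"travel":[-0.05,0.2,0],"gripper":-1},
    {"delta_rot":[0,0,0.039],"travel":[-0.1,0.4,0],"gripper":-1},
    {"delta_rot":[0,0,0.039],"travel":[-0.1,0.4,0],"gripper":-1},
    {"delta_rot":[0,0,0.039],"travel":[-0.1,0.4,0],"gripper":-1}
  ]
}}

```text
clock: 10.88
tool_pos: [0.5574, 0.341, 0.1252]
eef_rot: [0.706, 0.708, -0.001, -0.001]
contact_force: [-0.6, 0.5, -1.5]
opening: 0.221
```

```bash
cat > c.py <<'E'
from plan import *
say()
s=viewer.snapshot("side"); c=s["color"]; cv2.imwrite("pics/2.png",cv2.cvtColor(cv2.resize(c[130:330,180:440],None,fx=3,fy=3,interpolation=cv2.INTER_CUBIC),cv2.COLOR_RGB2BGR))
for cam in ["side","top"]:
    if cam!="side": s=viewer.snapshot(cam)
    for n in ["opener_grip","opener_tip"]:
        for x in viewer.pinpoint(cam,n)[:2]: print(cam,n,x["at"],x["conf"],ray(s,x["at"],.135))
    for x in viewer.outline_of(cam,"opener_tip")[:1]:
        p=cloud(s,x["pixels"]); print(cam,x["conf"],len(p),np.round(np.percentile(p,[1,10,50,90,99],axis=0),3).tolist())
        b=p[(p[:,1]<.30)&(abs(p[:,2]-.137)<.03)]
        if len(b)>5: print("blade",np.round([b.min(0),np.median(b,0),b.max(0)],4).tolist(),np.polyfit(b[:,1],b[:,2],1),np.polyfit(b[:,1],b[:,0],1))
E
python3 c.py
```

```text
10.88 tcp [0.5574 0.341  0.1252] rot [[-0.003, 1.0, -0.003], [1.0, 0.003, -0.001], [-0.001, -0.003, -1.0]] F [-0.6  0.5 -1.5] op 0.221 q [-0.34  0.91 -0.53  1.55  0.57  0.84 -1.09]
side opener_grip [314.8, 264.5] 0.95 [0.55601991 0.36331029 0.135     ]
side opener_grip [252.8, 295.8] 0.55 [0.65547787 0.44043244 0.135     ]
side opener_tip [309.2, 231.6] 0.75 [0.56409735 0.24535752 0.135     ]
side opener_tip [313.6, 255.9] 0.43 [0.55742828 0.33575061 0.135     ]
side 0.7 569 [[0.548, 0.263, 0.122], [0.55, 0.281, 0.131], [0.558, 0.365, 0.142], [0.566, 0.407, 0.145], [0.568, 0.408, 0.146]]
blade [[0.5469, 0.2589, 0.1313], [0.5572, 0.2814, 0.1329], [0.5689, 0.2999, 0.1344]] [0.00284054 0.132074  ] [0.00533601 0.55581669]
```

Call:
{"name": "play_rows", "arguments": {
  "commands": [
    {"delta_rot":[0,0,0],"travel":[0,0.03,0.2],"gripper":-1},
    {"delta_rot":[0,0,0],"travel":[0,0.03,0.33],"gripper":-1},
    {"delta_rot":[0,0,0],"travel":[0,0.03,0.33],"gripper":-1},
    {"delta_rot":[0,0,0],"travel":[-0.1,0.03,0.33],"gripper":-1},
    {"delta_rot":[0,0,0],"travel":[-0.2,0.03,0.33],"gripper":-1},
    {"delta_rot":[0,0,0],"travel":[-0.25,0.03,0.33],"gripper":-1},
    {"delta_rot":[0,0,0],"travel":[-0.25,0.03,0.33],"gripper":-1}
  ]
}}

```text
clock: 12.15
tool_pos: [0.5646, 0.3022, 0.0771]
eef_rot: [0.708, 0.707, 0.0, 0.0]
contact_force: [0.7, 0.7, -1.2]
opening: 0.22
```

```bash
python3 c.py
```

```text
12.15 tcp [0.5646 0.3022 0.0771] rot [[0.001, 1.0, 0.001], [1.0, -0.001, -0.0], [-0.0, 0.001, -1.0]] F [ 0.7  0.7 -1.2] op 0.22 q [-0.3   0.96 -0.49  1.62  0.62  0.73 -1.1 ]
side opener_grip [309.4, 275.8] 0.63 [0.56605305 0.39567919 0.135     ]
side opener_tip [305.9, 243.8] 0.57 [0.57118449 0.29230436 0.135     ]
side 0.89 514 [[0.555, 0.225, 0.074], [0.557, 0.241, 0.083], [0.565, 0.328, 0.093], [0.573, 0.368, 0.097], [0.575, 0.369, 0.098]]
```

View pics/2.png

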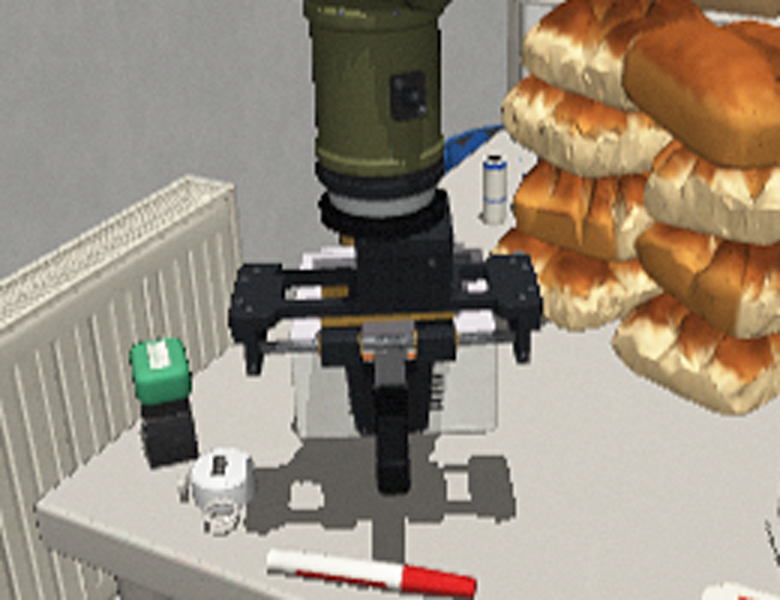

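The crop shows the opener held straight, its handle at (393,460), with the blade lined up with the notch. Insert it 2 mm lower.

Call:
{"name": "play_rows", "arguments": {
  "commands": [
    {"delta_rot":[0,0,0],"travel":[0,0,0.014],"gripper":-1},
    {"delta_rot":[0,0,0],"travel":[-0.05,0,0.014],"gripper":-1},
    {"delta_rot":[0,0,0],"travel":[-0.1,0,0.014],"gripper":-1},
    {"delta_rot":[0,0,0],"travel":[-0.15,0,0.014],"gripper":-1},
    {"delta_rot":[0,0,0],"travel":[-0.2,0,0.014],"gripper":-1},
    {"delta_rot":[0,0,0],"travel":[-0.2,0,0.014],"gripper":-1}
  ]
}}

```text
clock: 13.3
tool_pos: [0.5643, 0.2722, 0.0745]
eef_rot: [0.707, 0.707, -0.0, 0.0]
contact_force: [-0.6, 0.2, -0.0]
opening: 0.224
```

Call:
{"name": "play_rows", "arguments": {
  "commands": [
    {"delta_rot":[0,0,0],"travel":[0,0,-0.04],"gripper":-1},
    {"delta_rot":[0,0,0],"travel":[-0.005,0,-0.08],"gripper":-1},
    {"delta_rot":[0,0,0],"travel":[-0.01,0,-0.12],"gripper":-1},
    {"delta_rot":[0,0,0],"travel":[-0.015,0,-0.16],"gripper":-1},
    {"delta_rot":[0,0,0],"travel":[-0.025,0,-0.2],"gripper":-1},
    {"delta_rot":[0,0,0],"travel":[-0.03,0,-0.24],"gripper":-1},
    {"delta_rot":[0,0,0],"travel":[-0.03,0,-0.24],"gripper":-1}
  ]
}}

```text
clock: 14.18
tool_pos: [0.5644, 0.2687, 0.1112]
eef_rot: [0.707, 0.707, 0.0, 0.0]
contact_force: [-1.5, 0.4, -0.9]
opening: 0.228
```

```bash
cat > d.py <<'E'
from plan import *
import sys
say(); n=sys.argv[1]
s=viewer.snapshot("side"); c=s["color"]; cv2.imwrite(f"pics/{n}.png",cv2.cvtColor(cv2.resize(c[130:330,180:440],None,fx=3,fy=3,interpolation=cv2.INTER_CUBIC),cv2.COLOR_RGB2BGR))
v,u=np.mgrid[0:400,0:640]; p=pts(s,np.c_[u.ravel(),v.ravel()])
for x0 in (.495,.52,.60,.61,.62,.628):
    k=p[(abs(p[:,0]-x0)<.004)&(p[:,1]>.03)&(p[:,1]<.215)&(p[:,2]>.08)&(p[:,2]<.25)]
    print(x0,len(k),np.round(k[k[:,1].argsort()][::max(1,len(k)//8),1:],3).tolist())
E
python3 d.py 3
```

```text
14.18 tcp [0.5644 0.2687 0.1112] rot [[-0.0, 1.0, 0.001], [1.0, 0.0, -0.0], [-0.0, 0.001, -1.0]] F [-1.5  0.4 -0.9] op 0.228 q [-0.24  0.9  -0.52  1.66  0.6   0.75 -1.05]
0.495 63 [[0.083, 0.092], [0.109, 0.1], [0.149, 0.084], [0.171, 0.085], [0.182, 0.081], [0.194, 0.086], [0.205, 0.127], [0.207, 0.086], [0.211, 0.083]]
0.52 16 [[0.193, 0.124], [0.204, 0.125], [0.205, 0.124], [0.208, 0.125], [0.208, 0.086], [0.21, 0.082], [0.211, 0.082], [0.212, 0.085]]
0.6 18 [[0.205, 0.085], [0.205, 0.085], [0.207, 0.086], [0.207, 0.127], [0.209, 0.085], [0.21, 0.083], [0.211, 0.081], [0.211, 0.084], [0.211, 0.086]]
0.61 18 [[0.203, 0.084], [0.204, 0.125], [0.206, 0.129], [0.208, 0.085], [0.209, 0.083], [0.21, 0.081], [0.21, 0.086], [0.211, 0.084], [0.212, 0.087]]
0.62 33 [[0.089, 0.096], [0.163, 0.116], [0.182, 0.121], [0.192, 0.124], [0.202, 0.127], [0.204, 0.128], [0.209, 0.081], [0.21, 0.084], [0.212, 0.08]]
0.628 57 [[0.081, 0.092], [0.106, 0.099], [0.165, 0.086], [0.175, 0.084], [0.191, 0.124], [0.202, 0.127], [0.205, 0.127], [0.208, 0.081], [0.211, 0.083]]
```

View pics/3.png

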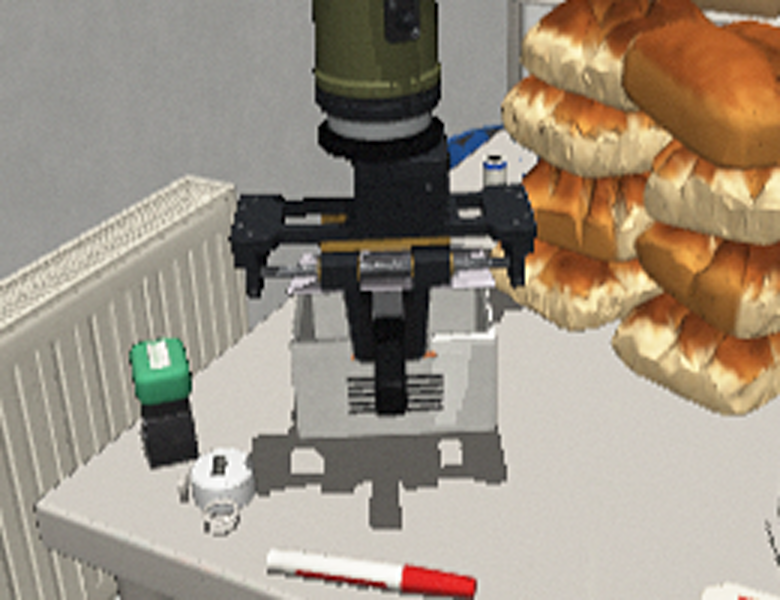

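The cover is up about 0.27 rad on the blade. Continue sweeping the arc.

Call:
{"name": "play_rows", "arguments": {
  "commands": [
    {"delta_rot":[0,0,0],"travel":[-0.03,0,-0.09],"gripper":-1},
    {"delta_rot":[0,0,0],"travel":[-0.07,0,-0.17],"gripper":-1},
    {"delta_rot":[0,0,0],"travel":[-0.12,0,-0.25],"gripper":-1},
    {"delta_rot":[0,0,0],"travel":[-0.18,0,-0.32],"gripper":-1},
    {"delta_rot":[0,0,0],"travel":[-0.25,0,-0.38],"gripper":-1},
    {"delta_rot":[0,0,0],"travel":[-0.32,0,-0.44],"gripper":-1},
    {"delta_rot":[0,0,0],"travel":[-0.4,0,-0.48],"gripper":-1},
    {"delta_rot":[0,0,0],"travel":[-0.49,0,-0.52],"gripper":-1},
    {"delta_rot":[0,0,0],"travel":[-0.6,0,-0.55],"gripper":-1},
    {"delta_rot":[0,0,0],"travel":[-0.72,0,-0.56],"gripper":-1},
    {"delta_rot":[0,0,0],"travel":[-0.79,0,-0.56],"gripper":-1},
    {"delta_rot":[0,0,0],"travel":[-0.79,0,-0.56],"gripper":-1}
  ]
}}

```text
clock: 15.72
tool_pos: [0.564, 0.1481, 0.1941]
eef_rot: [0.708, 0.706, -0.001, 0.001]
contact_force: [-0.5, 0.7, -0.8]
opening: 0.223
```

```bash
python3 d.py 4
```

```text
15.72 tcp [0.564  0.1481 0.1941] rot [[0.002, 1.0, -0.001], [1.0, -0.002, -0.002], [-0.002, -0.001, -1.0]] F [-0.5  0.7 -0.8] op 0.223 q [ 0.    0.75 -0.6   1.73  0.54  0.84 -0.85]
0.495 217 [[0.062, 0.218], [0.066, 0.184], [0.068, 0.172], [0.07, 0.152], [0.072, 0.173], [0.074, 0.132], [0.076, 0.08], [0.158, 0.086], [0.213, 0.084]]
0.52 193 [[0.062, 0.222], [0.066, 0.206], [0.068, 0.175], [0.069, 0.16], [0.071, 0.164], [0.072, 0.124], [0.074, 0.114], [0.076, 0.082], [0.212, 0.08]]
0.6 194 [[0.061, 0.212], [0.065, 0.201], [0.066, 0.183], [0.068, 0.153], [0.07, 0.132], [0.071, 0.086], [0.073, 0.147], [0.076, 0.116], [0.211, 0.084]]
0.61 196 [[0.06, 0.225], [0.064, 0.214], [0.066, 0.15], [0.068, 0.192], [0.069, 0.18], [0.071, 0.1], [0.072, 0.106], [0.075, 0.088], [0.211, 0.084]]
0.62 199 [[0.06, 0.222], [0.064, 0.212], [0.066, 0.205], [0.067, 0.19], [0.068, 0.18], [0.07, 0.139], [0.072, 0.117], [0.074, 0.083], [0.209, 0.081]]
0.628 225 [[0.061, 0.221], [0.065, 0.168], [0.066, 0.134], [0.068, 0.172], [0.07, 0.149], [0.071, 0.115], [0.073, 0.099], [0.128, 0.084], [0.212, 0.086]]
```

View pics/4.png

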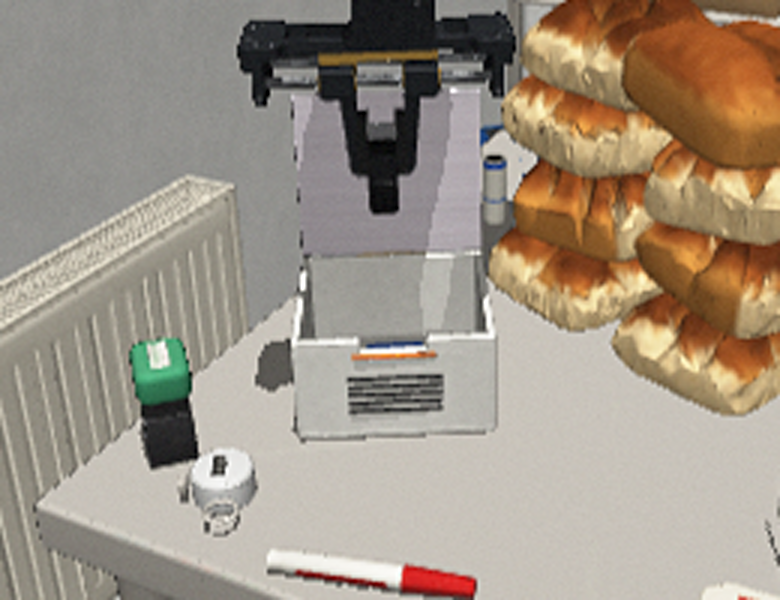

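The cover stands at about 1.65 rad, leaning back. Take the opener back to its old free spot.

Run:
```python
from plan import *
plan([((.56,.28,.2),Rt(90)),((.47,.33,.16),Rt(97)),((.416,.325,.05),Rt(104)),((.416,.325,.0085),Rt(104))])
```

```text
[0.56 0.28 0.2 ] travel [0.872, -0.027, -0.04] rot [-0.0, 0.001, -0.0] rows 2.1 
[0.47 0.33 0.16] travel [0.333, -0.6, 0.267] rot [0.0, 0.0, -0.039] rows 1.8 
[0.416 0.325 0.05 ] travel [0.011, -0.361, 0.733] rot [0.0, 0.0, -0.039] rows 2.0 
[0.416 0.325 0.008] travel [0.0, 0.0, 0.277] rot [0.0, 0.0, 0.0] rows 0.7
```

Call:
{"name": "play_rows", "arguments": {
  "commands": [
    {"delta_rot":[0,0,0],"travel":[0.3,-0.01,-0.02],"gripper":-1},
    {"delta_rot":[0,0,0],"travel":[0.6,-0.02,-0.04],"gripper":-1},
    {"delta_rot":[0,0,0],"travel":[0.87,-0.03,-0.04],"gripper":-1},
    {"delta_rot":[0,0,0],"travel":[0.87,-0.03,-0.04],"gripper":-1}
  ]
}}

```text
clock: 16.27
tool_pos: [0.5576, 0.2863, 0.2006]
eef_rot: [0.704, 0.71, 0.001, -0.002]
contact_force: [0.5, -0.8, -1.1]
opening: 0.222
```

Call:
{"name": "play_rows", "arguments": {
  "commands": [
    {"delta_rot":[0,0,-0.02],"travel":[0.17,-0.3,0.13],"gripper":-1},
    {"delta_rot":[0,0,-0.04],"travel":[0.33,-0.6,0.27],"gripper":-1},
    {"delta_rot":[0,0,-0.04],"travel":[0.33,-0.6,0.27],"gripper":-1},
    {"delta_rot":[0,0,-0.04],"travel":[0.33,-0.6,0.27],"gripper":-1}
  ]
}}

```text
clock: 16.77
tool_pos: [0.4703, 0.3293, 0.1599]
eef_rot: [0.662, 0.75, -0.0, 0.001]
contact_force: [0.1, 0.1, -0.4]
opening: 0.216
```

Call:
{"name": "play_rows", "arguments": {
  "commands": [
    {"delta_rot":[0,0,-0.02],"travel":[0,-0.18,0.36],"gripper":-1},
    {"delta_rot":[0,0,-0.04],"travel":[0.01,-0.36,0.7],"gripper":-1},
    {"delta_rot":[0,0,-0.04],"travel":[0.01,-0.36,0.73],"gripper":-1},
    {"delta_rot":[0,0,-0.04],"travel":[0.01,-0.36,0.73],"gripper":-1}
  ]
}}

```text
clock: 17.27
tool_pos: [0.418, 0.325, 0.0509]
eef_rot: [0.614, 0.789, 0.001, 0.001]
contact_force: [-0.2, -0.1, -0.7]
opening: 0.219
```

Call:
{"name": "play_rows", "arguments": {
  "commands": [
    {"delta_rot":[0,0,0],"travel":[0,0,0.15],"gripper":-1},
    {"delta_rot":[0,0,0],"travel":[0,0,0.25],"gripper":-1},
    {"delta_rot":[0,0,0],"travel":[0,0,0.28],"gripper":-1},
    {"delta_rot":[0,0,0],"travel":[0,0,0.28],"gripper":-1},
    {"delta_rot":[0,0,0],"travel":[0,0,0.28],"gripper":0.1},
    {"delta_rot":[0,0,0],"travel":[0,0,0.28],"gripper":0.1},
    {"delta_rot":[0,0,0],"travel":[0,0,0.28],"gripper":0.1},
    {"delta_rot":[0,0,0],"travel":[0,0,0],"gripper":0.1},
    {"delta_rot":[0,0,0],"travel":[0,0,-0.4],"gripper":0.1},
    {"delta_rot":[0,0,0],"travel":[0,0,-0.8],"gripper":0.1},
    {"delta_rot":[0,0,0],"travel":[0,0,-1],"gripper":0.1},
    {"delta_rot":[0,0,0],"travel":[0,0,-1],"gripper":0.1}
  ],
  "force": 30
}}

```text
clock: 18.77
tool_pos: [0.4167, 0.3261, 0.2029]
eef_rot: [0.613, 0.79, 0.002, 0.001]
contact_force: [0.6, -0.7, -0.1]
opening: 0.552
```

Run:
```python
from plan import *
say()
s=viewer.snapshot("side")
p=cloud(s,viewer.outline_of("side","opener_grip")[0]["pixels"]); print(np.round(np.percentile(p,[2,50,98],axis=0),3).tolist())
t=cloud(s,viewer.outline_of("side","tube_centre")[0]["pixels"]); t=t[t[:,2]>0.005]; print(len(t),np.round([t.min(0),np.median(t,0),t.max(0)],3).tolist())
w=t[(t[:,2]>.01)&(t[:,2]<.066)]
from scipy.optimize import least_squares
f=least_squares(lambda c:np.hypot(w[:,0]-c[0],w[:,1]-c[1])-.012,[.452,-.163],loss="soft_l1",f_scale=.002); print("tube axis fit",f.x,len(w))
R1=Rt(104)
T=[((.40,.33,.34),Rt(104)),((.48,.23,.42),Rt(104)),((.53,.09,.42),Rt(90)),((.535,-.05,.42),Rt(75)),((.5,-.14,.36),Rt(60)),]
plan(T)
```

```text
18.77 tcp [0.4167 0.3261 0.2029] rot [[-0.248, 0.969, 0.004], [0.969, 0.248, 0.003], [0.002, 0.005, -1.0]] F [ 0.6 -0.7 -0.1] op 0.552 q [-0.36  0.68 -0.66  1.88  0.58  0.77 -1.08]
[[0.396, 0.253, 0.005], [0.418, 0.343, 0.02], [0.442, 0.391, 0.027]]
105 [[0.44, -0.163, 0.005], [0.453, -0.154, 0.029], [0.463, -0.145, 0.055]]
tube axis fit [ 0.45120672 -0.16339517] 94
[0.4  0.33 0.34] travel [0.061, -0.091, -0.937] rot [-0.001, 0.001, 0.002] rows 2.3 
[0.48 0.23 0.42] travel [-0.776, 0.356, -0.533] rot [0.0, 0.0, 0.0] rows 2.4 
[0.53 0.09 0.42] travel [-0.986, 0.098, 0.0] rot [0.0, 0.0, 0.078] rows 2.4 
[ 0.535 -0.05   0.42 ] travel [-0.933, 0.033, 0.0] rot [0.0, 0.0, 0.083] rows 2.2 
[ 0.5  -0.14  0.36] travel [-0.64, -0.07, 0.4] rot [0.0, 0.0, 0.083] rows 1.8
```

Run:
```python
from plan import *
plan([((.43,.29,.34),Rt(104)),((.5,.20,.42),Rt(104)),((.54,.07,.42),Rt(110)),((.54,-.07,.42),Rt(125)),((.4545,-.165,.38),Rt(140)),((.4545,-.165,.25),Rt(140))])
```

```text
[0.43 0.29 0.34] travel [-0.247, 0.036, -0.937] rot [-0.001, 0.001, 0.002] rows 2.3 
[0.5  0.2  0.42] travel [-0.695, 0.308, -0.533] rot [0.0, 0.0, 0.0] rows 2.2 
[0.54 0.07 0.42] travel [-0.905, 0.049, 0.0] rot [0.0, 0.0, -0.033] rows 2.2 
[ 0.54 -0.07  0.42] travel [-0.877, -0.319, 0.0] rot [0.0, 0.0, -0.083] rows 2.2 
[ 0.454 -0.165  0.38 ] travel [-0.192, -0.83, 0.267] rot [0.0, 0.0, -0.083] rows 2.1 
[ 0.454 -0.165  0.25 ] travel [0.0, 0.0, 0.867] rot [0.0, 0.0, 0.0] rows 2.1
```

Call:
{"name": "play_rows", "arguments": {
  "commands": [
    {"delta_rot":[0,0,0],"travel":[-0.08,0.01,-0.35],"gripper":0.1},
    {"delta_rot":[0,0,0],"travel":[-0.16,0.02,-0.7],"gripper":0.1},
    {"delta_rot":[0,0,0],"travel":[-0.25,0.036,-0.94],"gripper":0.1},
    {"delta_rot":[0,0,0],"travel":[-0.25,0.036,-0.94],"gripper":0.1}
  ]
}}

```text
clock: 19.42
tool_pos: [0.4316, 0.29, 0.3424]
eef_rot: [0.614, 0.79, 0.001, 0.001]
contact_force: [0.4, 0.3, -0.3]
opening: 0.548
```

Call:
{"name": "play_rows", "arguments": {
  "commands": [
    {"delta_rot":[0,0,0],"travel":[-0.23,0.1,-0.18],"gripper":0.3},
    {"delta_rot":[0,0,0],"travel":[-0.46,0.2,-0.36],"gripper":0.3},
    {"delta_rot":[0,0,0],"travel":[-0.695,0.31,-0.53],"gripper":0.3},
    {"delta_rot":[0,0,0],"travel":[-0.695,0.31,-0.53],"gripper":0.3}
  ]
}}

```text
clock: 19.92
tool_pos: [0.5037, 0.1982, 0.4197]
eef_rot: [0.615, 0.788, -0.001, 0.0]
contact_force: [-0.2, 0.8, 0.1]
opening: 0.647
```

Call:
{"name": "play_rows", "arguments": {
  "commands": [
    {"delta_rot":[0,0,-0.01],"travel":[-0.3,0.02,0],"gripper":0.3},
    {"delta_rot":[0,0,-0.02],"travel":[-0.6,0.03,0],"gripper":0.3},
    {"delta_rot":[0,0,-0.033],"travel":[-0.905,0.05,0],"gripper":0.3},
    {"delta_rot":[0,0,-0.033],"travel":[-0.905,0.05,0],"gripper":0.3}
  ]
}}

```text
clock: 20.42
tool_pos: [0.5425, 0.0676, 0.4178]
eef_rot: [0.573, 0.819, -0.002, -0.001]
contact_force: [0.0, 0.5, -0.8]
opening: 0.656
```

Call:
{"name": "play_rows", "arguments": {
  "commands": [
    {"delta_rot":[0,0,-0.03],"travel":[-0.3,-0.1,0],"gripper":0.3},
    {"delta_rot":[0,0,-0.06],"travel":[-0.6,-0.2,0],"gripper":0.3},
    {"delta_rot":[0,0,-0.083],"travel":[-0.877,-0.32,0],"gripper":0.3},
    {"delta_rot":[0,0,-0.083],"travel":[-0.877,-0.32,0],"gripper":0.3}
  ]
}}

```text
clock: 20.92
tool_pos: [0.5424, -0.0713, 0.4186]
eef_rot: [0.461, 0.887, -0.001, -0.002]
contact_force: [-1.2, 0.7, 0.3]
opening: 0.651
```

Call:
{"name": "play_rows", "arguments": {
  "commands": [
    {"delta_rot":[0,0,-0.03],"travel":[-0.06,-0.27,0.09],"gripper":0.3},
    {"delta_rot":[0,0,-0.06],"travel":[-0.12,-0.54,0.18],"gripper":0.3},
    {"delta_rot":[0,0,-0.083],"travel":[-0.19,-0.83,0.27],"gripper":0.3},
    {"delta_rot":[0,0,-0.083],"travel":[-0.19,-0.83,0.27],"gripper":0.3},
    {"delta_rot":[0,0,-0.083],"travel":[-0.19,-0.83,0.27],"gripper":0.3}
  ]
}}

```text
clock: 21.55
tool_pos: [0.4586, -0.1614, 0.3804]
eef_rot: [0.339, 0.941, 0.001, -0.0]
contact_force: [-0.0, -0.0, -0.5]
opening: 0.651
```

Run:
```python
from plan import *
say()
s=viewer.snapshot("wrist"); top=viewer.snapshot("top")
cv2.imwrite("pics/5.png",cv2.cvtColor(np.hstack([cv2.resize(s["color"],(480,300)),cv2.resize(top["color"][150:350,230:440],(315,300))]),cv2.COLOR_RGB2BGR))
for x in viewer.pinpoint("wrist","tube_centre"): print(x["at"],x["conf"],ray(s,x["at"],.036))
for x in viewer.outline_of("wrist","tube_centre")[:2]:
    p=cloud(s,x["pixels"]); k=p[p[:,2]>.06]; print(x["conf"],len(p),len(k))
    if len(k)>5: print(np.round([k.min(0),k.mean(0),k.max(0)],4).tolist())
```

```text
21.55 tcp [ 0.4586 -0.1614  0.3804] rot [[-0.771, 0.637, 0.0], [0.637, 0.771, 0.002], [0.001, 0.001, -1.0]] F [-0.  -0.  -0.5] op 0.651 q [ 0.88  0.47 -0.99  1.73  0.42  1.17  0.65]
[321.9, 162.0] 0.65 [ 0.45439759 -0.16227777  0.036     ]
0.72 229 193
[[0.4385, -0.1757, 0.0643], [0.4501, -0.1639, 0.0717], [0.4618, -0.1525, 0.074]]
0.25 2089 1237
[[0.5907, 0.0615, 0.0601], [0.7261, 0.1982, 0.0762], [0.7562, 0.2306, 0.2249]]
```

View pics/5.png

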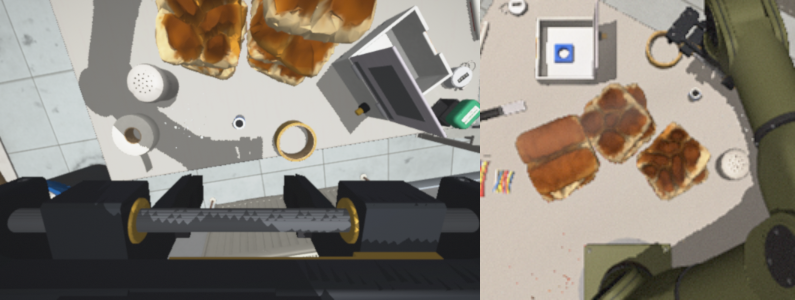

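The wrist view puts the tube at (239,122) with free space round it, and the fit gives (0.4505, -0.1635). The top view shows the open bay with the blue collet at (565,53). Descend in stages.

Call:
{"name": "play_rows", "arguments": {
  "commands": [
    {"delta_rot":[0,0,0],"travel":[0.01,-0.043,0.3],"gripper":0.3},
    {"delta_rot":[0,0,0],"travel":[0.01,-0.043,0.6],"gripper":0.3},
    {"delta_rot":[0,0,0],"travel":[0.01,-0.043,0.9],"gripper":0.3},
    {"delta_rot":[0,0,0],"travel":[0.01,-0.043,0.9],"gripper":0.3}
  ]
}}

```text
clock: 22.25
tool_pos: [0.4513, -0.1671, 0.2437]
eef_rot: [0.339, 0.941, -0.0, -0.003]
contact_force: [-0.2, 0.3, -0.5]
opening: 0.648
```

Call:
{"name": "play_rows", "arguments": {
  "commands": [
    {"delta_rot":[0,0,0],"travel":[0,0,0.2],"gripper":0.3},
    {"delta_rot":[0,0,0],"travel":[0,0,0.4],"gripper":0.3},
    {"delta_rot":[0,0,0],"travel":[0,0,0.6],"gripper":0.3},
    {"delta_rot":[0,0,0],"travel":[0,0,0.8],"gripper":0.3},
    {"delta_rot":[0,0,0],"travel":[0,0,0.8],"gripper":0.3}
  ]
}}

```text
clock: 22.88
tool_pos: [0.4536, -0.1678, 0.126]
eef_rot: [0.34, 0.94, -0.0, 0.0]
contact_force: [-0.8, 0.8, 0.5]
opening: 0.645
```

Run:
```python
from plan import *
say()
s=viewer.snapshot("wrist"); print(s["origin"])
for x in viewer.outline_of("wrist","tube_centre")[:1]:
    p=cloud(s,x["pixels"]); k=p[(p[:,2]>.066)&(p[:,2]<.08)]; print(x["conf"],len(p),len(k),np.round([k.min(0),k.mean(0),k.max(0)],4).tolist())
plan([((.4535,-.1655,.039),Rt(140))])
```

```text
22.88 tcp [ 0.4536 -0.1678  0.126 ] rot [[-0.769, 0.639, -0.0], [0.639, 0.769, -0.0], [-0.0, -0.0, -1.0]] F [-0.8  0.8  0.5] op 0.645 q [ 0.67  0.78 -0.67  2.07  0.88  0.6   0.24]
[ 0.40328261 -0.12624953  0.27172942]
0.87 1316 910 [[0.4382, -0.1768, 0.0661], [0.4497, -0.1643, 0.0717], [0.462, -0.1528, 0.0739]]
[ 0.454 -0.166  0.039] travel [0.017, 0.007, 0.589] rot [0.0, 0.001, 0.001] rows 1.4
```

Call:
{"name": "play_rows", "arguments": {
  "commands": [
    {"delta_rot":[0,0,0],"travel":[0.013,0.005,0.2],"gripper":0.3},
    {"delta_rot":[0,0,0],"travel":[0.013,0.005,0.4],"gripper":0.3},
    {"delta_rot":[0,0,0],"travel":[0.013,0.005,0.58],"gripper":0.3},
    {"delta_rot":[0,0,0],"travel":[0.013,0.005,0.58],"gripper":0.3},
    {"delta_rot":[0,0,0],"travel":[0.013,0.005,0.58],"gripper":-1},
    {"delta_rot":[0,0,0],"travel":[0.013,0.005,0.58],"gripper":-1},
    {"delta_rot":[0,0,0],"travel":[0.013,0.005,0.58],"gripper":-1},
    {"delta_rot":[0,0,0],"travel":[0.013,0.005,0.58],"gripper":-1},
    {"delta_rot":[0,0,0],"travel":[0.013,0.005,0.58],"gripper":-1}
  ],
  "force": 50
}}

```text
clock: 24.1
tool_pos: [0.4521, -0.1663, 0.0391]
eef_rot: [0.34, 0.94, -0.0, 0.001]
contact_force: [-0.1, 0.1, 6.0]
opening: 0.261
```

Run:
```python
from plan import *
say()
plan([((.4525,-.166,.17),Rt(140)),((.4525,-.166,.30),Rt(140)),((.49,-.12,.40),Rt(130)),((.55,0.0,.40),Rt(110)),((.562,.10,.40),Rt(90)),((.562,.151,.26),Rt(90))])
```

```text
24.1 tcp [ 0.4521 -0.1663  0.0391] rot [[-0.769, 0.64, 0.001], [0.64, 0.769, -0.001], [-0.001, 0.0, -1.0]] F [-0.1  0.1  6. ] op 0.261 q [ 0.54  0.91 -0.47  2.12  1.16  0.4  -0.01]
[ 0.452 -0.166  0.17 ] travel [-0.002, 0.004, -0.872] rot [0.0, 0.0, 0.001] rows 2.1 
[ 0.452 -0.166  0.3  ] travel [0.0, 0.0, -0.867] rot [0.0, 0.0, 0.0] rows 2.1 
[ 0.49 -0.12  0.4 ] travel [0.006, 0.396, -0.667] rot [0.0, 0.0, 0.056] rows 1.9 
[0.55 0.   0.4 ] travel [0.356, 0.821, 0.0] rot [0.0, 0.0, 0.111] rows 2.1 
[0.562 0.1   0.4  ] travel [0.599, 0.303, 0.0] rot [0.0, 0.0, 0.111] rows 1.9 
[0.562 0.151 0.26 ] travel [0.34, 0.0, 0.933] rot [0.0, 0.0, 0.0] rows 2.4
```

Call:
{"name": "play_rows", "arguments": {
  "commands": [
    {"delta_rot":[0,0,0],"travel":[0,0,-0.2],"gripper":-1},
    {"delta_rot":[0,0,0],"travel":[0,0,-0.5],"gripper":-1},
    {"delta_rot":[0,0,0],"travel":[0,0,-0.87],"gripper":-1},
    {"delta_rot":[0,0,0],"travel":[0,0,-0.87],"gripper":-1}
  ]
}}

```text
clock: 24.6
tool_pos: [0.4538, -0.1663, 0.1723]
eef_rot: [0.34, 0.94, 0.0, 0.003]
contact_force: [0.2, -0.2, -1.2]
opening: 0.261
```

Call:
{"name": "play_rows", "arguments": {
  "commands": [
    {"delta_rot":[0,0,0],"travel":[0,0,-0.3],"gripper":-1},
    {"delta_rot":[0,0,0],"travel":[0,0,-0.6],"gripper":-1},
    {"delta_rot":[0,0,0],"travel":[0,0,-0.87],"gripper":-1},
    {"delta_rot":[0,0,0],"travel":[0,0,-0.87],"gripper":-1}
  ]
}}

```text
clock: 25.1
tool_pos: [0.4529, -0.1663, 0.3011]
eef_rot: [0.34, 0.94, -0.0, 0.002]
contact_force: [0.8, 0.0, -0.8]
opening: 0.257
```

Call:
{"name": "play_rows", "arguments": {
  "commands": [
    {"delta_rot":[0,0,0.02],"travel":[0,0.13,-0.22],"gripper":-1},
    {"delta_rot":[0,0,0.04],"travel":[0,0.26,-0.44],"gripper":-1},
    {"delta_rot":[0,0,0.056],"travel":[0.006,0.4,-0.67],"gripper":-1},
    {"delta_rot":[0,0,0.056],"travel":[0.006,0.4,-0.67],"gripper":-1}
  ]
}}

```text
clock: 25.6
tool_pos: [0.4907, -0.118, 0.4004]
eef_rot: [0.42, 0.907, 0.001, 0.001]
contact_force: [-0.2, -0.0, -2.0]
opening: 0.257
```

Call:
{"name": "play_rows", "arguments": {
  "commands": [
    {"delta_rot":[0,0,0.04],"travel":[0.12,0.27,0],"gripper":-1},
    {"delta_rot":[0,0,0.08],"travel":[0.24,0.55,0],"gripper":-1},
    {"delta_rot":[0,0,0.111],"travel":[0.356,0.82,0],"gripper":-1},
    {"delta_rot":[0,0,0.111],"travel":[0.356,0.82,0],"gripper":-1}
  ]
}}

```text
clock: 26.1
tool_pos: [0.5484, 0.0035, 0.3973]
eef_rot: [0.57, 0.822, -0.001, -0.002]
contact_force: [-0.9, 0.2, -1.2]
opening: 0.255
```

Call:
{"name": "play_rows", "arguments": {
  "commands": [
    {"delta_rot":[0,0,0.05],"travel":[0.3,0.15,0],"gripper":-1},
    {"delta_rot":[0,0,0.111],"travel":[0.6,0.3,0],"gripper":-1},
    {"delta_rot":[0,0,0.111],"travel":[0.6,0.3,0],"gripper":-1},
    {"delta_rot":[0,0,0.111],"travel":[0.6,0.3,0],"gripper":-1}
  ]
}}

```text
clock: 26.6
tool_pos: [0.5597, 0.0979, 0.3982]
eef_rot: [0.706, 0.708, -0.002, 0.0]
contact_force: [0.3, -0.8, -0.1]
opening: 0.256
```

Run:
```python
from plan import *
say()
s=viewer.snapshot("wrist"); top=viewer.snapshot("top"); side=viewer.snapshot("side")
cv2.imwrite("pics/6.png",cv2.cvtColor(np.hstack([cv2.resize(s["color"],(480,300)),cv2.resize(side["color"][50:290,200:440],(300,300))]),cv2.COLOR_RGB2BGR))
for cam,im in (("wrist",s),("top",top),("side",side)):
    for x in viewer.pinpoint(cam,"collet_seat"): print(cam,"seat",np.round(x["at"]),round(x["conf"],2),ray(im,x["at"],.01))
    hsv=cv2.cvtColor(im["color"],cv2.COLOR_RGB2HSV); m=(hsv[...,0]>95)&(hsv[...,0]<130)&(hsv[...,1]>90)
    p=cloud(im,m); k=p[(abs(p[:,0]-.562)<.06)&(abs(p[:,1]-.15)<.06)&(p[:,2]>.028)&(p[:,2]<.04)]
    if len(k)>8: print(cam,"collet top",len(k),np.round([k.min(0),k.mean(0),k.max(0)],4).tolist(), cv2.minAreaRect(k[:,:2].astype(np.float32)*1000))
    for x in viewer.outline_of(cam,"tube_centre")[:1]:
        p=cloud(im,x["pixels"]); print(cam,"tube",x["conf"],len(p),np.round(np.percentile(p,[2,50,98],axis=0),3).tolist())
```

```text
26.6 tcp [0.5597 0.0979 0.3982] rot [[-0.003, 1.0, -0.003], [1.0, 0.003, -0.003], [-0.003, -0.003, -1.0]] F [ 0.3 -0.8 -0.1] op 0.256 q [ 0.14  0.52 -0.69  1.48  0.34  1.27 -0.58]
wrist seat [330. 130.] 0.6 [0.56856781 0.14908424 0.01      ]
wrist collet top 450 [[0.5414, 0.1287, 0.0285], [0.5616, 0.1495, 0.0333], [0.5821, 0.1699, 0.0362]] ((561.7443237304688, 149.26620483398438), (40.74284744262695, 41.1347770690918), 0.13685975968837738)
wrist tube 0.73 2963 [[0.549, 0.1, 0.367], [0.56, 0.109, 0.424], [0.571, 0.112, 0.432]]
top seat [282. 187.] 0.82 [0.5583551  0.16252684 0.01      ]
top collet top 52 [[0.5415, 0.1281, 0.028], [0.5541, 0.1486, 0.0342], [0.5738, 0.1685, 0.0392]] ((557.5521240234375, 148.20411682128906), (40.65495300292969, 31.62687110900879), 88.21263122558594)
side seat [311. 256.] 0.88 [0.56321714 0.14707044 0.01      ]
side collet top 19 [[0.5399, 0.1272, 0.0323], [0.5603, 0.1311, 0.0335], [0.5813, 0.1342, 0.0347]] ((560.5704956054688, 130.89906311035156), (40.97549819946289, 6.044769763946533), 5.8790669441223145)
side tube 0.75 411 [[0.549, 0.1, 0.36], [0.56, 0.11, 0.397], [0.572, 0.114, 0.432]]
```

View pics/6.png

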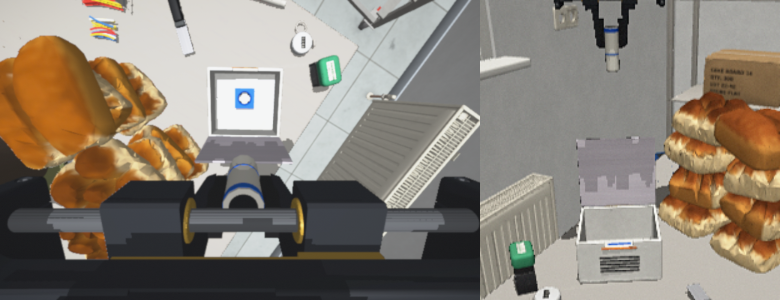

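The wrist view shows the collet at (244,98) inside the open bay. The tube is held upright. Next, fit the tube's axis in the hand.

```bash
cat > tf.py <<'E'
from plan import *
from scipy.optimize import least_squares
def tubefit():
    st=r.get_state(); tcp=np.array(st["tool_pos"])
    for cam in ("wrist","side"):
        s=viewer.snapshot(cam); o=viewer.outline_of(cam,"tube_centre")
        if not o: continue
        m=cv2.erode(o[0]["pixels"].astype(np.uint8),np.ones((3,3),np.uint8))>0
        p=cloud(s,m)-tcp; p=p[(np.linalg.norm(p[:,:2],axis=1)<.03)&(p[:,2]>-.045)&(p[:,2]<.026)]
        f=least_squares(lambda c:np.hypot(p[:,0]-c[0]-c[2]*p[:,2],p[:,1]-c[1]-c[3]*p[:,2])-.012,[0,.003,0,0],loss="soft_l1",f_scale=.001)
        print(cam,o[0]["conf"],len(p),"axis rel tcp at z=0 (mm)",np.round(f.x[:2]*1e3,1),"tilt",np.round(f.x[2:],3),"zmin",np.percentile(p[:,2],1).round(4),"zmax",np.percentile(p[:,2],99).round(4),"cost",f.cost)
if __name__=="__main__": say(); tubefit()
E
python3 tf.py
```

```text
27.05 tcp [0.5602 0.1001 0.4001] rot [[-0.003, 1.0, 0.0], [1.0, 0.003, -0.0], [-0.0, 0.0, -1.0]] F [-0.1  0.3 -0.5] op 0.259 q [ 0.14  0.52 -0.69  1.47  0.34  1.27 -0.58]Traceback (most recent call last):
  File "tf.py", line 12, in <module>
    if __name__=="__main__": say(); tubefit()
                                    ~~~~~~~^^
  File "tf.py", line 11, in tubefit
    print(cam,o[0]["conf"],len(p),"axis rel tcp at z=0 (mm)",np.round(f.x[:2]*1e3,1),"tilt",np.round(f.x[2:],3),"zmin",np.percentile(p[:,2],1).round(4),"zmax",np.percentile(p[:,2],99).round(4),"cost",f.cost)
                                                                                                                       ~~~~~~~~~~~~~^^^^^^^^^^
    return _quantile_unchecked(
        a, q, axis, out, overwrite_input, method, keepdims, weights)
    return _ureduce(a,
                    func=_quantile_ureduce_func,
    ...<5 lines>...
                    overwrite_input=overwrite_input,
                    method=method)
    r = func(a, **kwargs)
    result = _quantile(arr,
                       quantiles=q,
    ...<2 lines>...
                       out=out,
                       weights=wgt)
    slices_having_nans = np.isnan(arr[-1, ...])
                                  ~~~^^^^^^^^^
IndexError: index -1 is out of bounds for axis 0 with size 0
```

```bash
sed -i 's/^        m=cv2.*$/        best=max(o,key=lambda x:(np.linalg.norm(cloud(s,x["pixels"])-tcp,axis=1)<.05).sum()); m=cv2.erode(best["pixels"].astype(np.uint8),np.ones((3,3),np.uint8))>0/; s/^        f=least/        if len(p)<20: print(cam,"none"); continue\n        f=least/' tf.py
```

Call:
{"name": "play_rows", "arguments": {
  "commands": [
    {"delta_rot":[0,0,0],"travel":[0.3,0.012,0.1],"gripper":-1},
    {"delta_rot":[0,0,0],"travel":[0.31,0.012,0.4],"gripper":-1},
    {"delta_rot":[0,0,0],"travel":[0.31,0.012,0.7],"gripper":-1},
    {"delta_rot":[0,0,0],"travel":[0.31,0.012,0.93],"gripper":-1},
    {"delta_rot":[0,0,0],"travel":[0.31,0.012,0.93],"gripper":-1}
  ]
}}

```text
clock: 27.78
tool_pos: [0.5604, 0.1462, 0.2584]
eef_rot: [0.706, 0.708, -0.003, -0.001]
contact_force: [-1.2, 0.7, 0.3]
opening: 0.257
```

```bash
python3 tf.py
```

```text
27.77 tcp [0.5604 0.1462 0.2584] rot [[-0.004, 1.0, -0.005], [1.0, 0.004, -0.002], [-0.002, -0.005, -1.0]] F [-1.2  0.7  0.3] op 0.257 q [ 0.03  0.66 -0.63  1.67  0.46  0.97 -0.77]
wrist 0.58 1381 axis rel tcp at z=0 (mm) [0.2 1.6] tilt [0.004 0.002] zmin -0.0324 zmax 0.0256 cost 3.7820896104772044e-05
side 0.84 225 axis rel tcp at z=0 (mm) [2.8 4.2] tilt [-0.    -0.002] zmin -0.0318 zmax 0.0253 cost 9.833540055343349e-05
```

Call:
{"name": "play_rows", "arguments": {
  "commands": [
    {"delta_rot":[0,0,0],"travel":[0,0,0.3],"gripper":-1},
    {"delta_rot":[0,0,0],"travel":[0,0,0.6],"gripper":-1},
    {"delta_rot":[0,0,0],"travel":[0,0,0.9],"gripper":-1},
    {"delta_rot":[0,0,0],"travel":[0,0,0.98],"gripper":-1},
    {"delta_rot":[0,0,0],"travel":[0,0,0.98],"gripper":-1}
  ]
}}

```text
clock: 28.6
tool_pos: [0.5626, 0.1476, 0.1146]
eef_rot: [0.706, 0.708, 0.001, 0.0]
contact_force: [0.9, 0.5, 0.1]
opening: 0.256
```

```bash
cat > e.py <<'E'
from tf import *
import sys
say(); tubefit()
for cam in ("wrist","side"):
    im=viewer.snapshot(cam)
    hsv=cv2.cvtColor(im["color"],cv2.COLOR_RGB2HSV); m=(hsv[...,0]>95)&(hsv[...,0]<130)&(hsv[...,1]>90)
    p=cloud(im,m); k=p[(abs(p[:,0]-.562)<.06)&(abs(p[:,1]-.15)<.06)&(p[:,2]>.028)&(p[:,2]<.04)]
    if len(k)>8: print(cam,"collet",len(k),np.round([np.percentile(k,1,axis=0),np.percentile(k,99,axis=0)],4).tolist())
    if cam=="wrist": cv2.imwrite("pics/7.png",cv2.cvtColor(im["color"],cv2.COLOR_RGB2BGR))
E
python3 e.py
```

```text
28.6 tcp [0.5626 0.1476 0.1146] rot [[-0.003, 1.0, 0.001], [1.0, 0.003, 0.001], [0.001, 0.001, -1.0]] F [0.9 0.5 0.1] op 0.256 q [-0.05  0.84 -0.51  1.79  0.63  0.67 -0.91]
wrist 0.87 1311 axis rel tcp at z=0 (mm) [0.2 1.6] tilt [-0.003 -0.002] zmin -0.0309 zmax 0.0256 cost 3.506612258479584e-05
side none
wrist collet 1617 [[0.5397, 0.1288, 0.0295], [0.5827, 0.1715, 0.0352]]
side collet 14 [[0.5402, 0.1283, 0.0321], [0.5809, 0.1337, 0.0349]]
```

View pics/7.png

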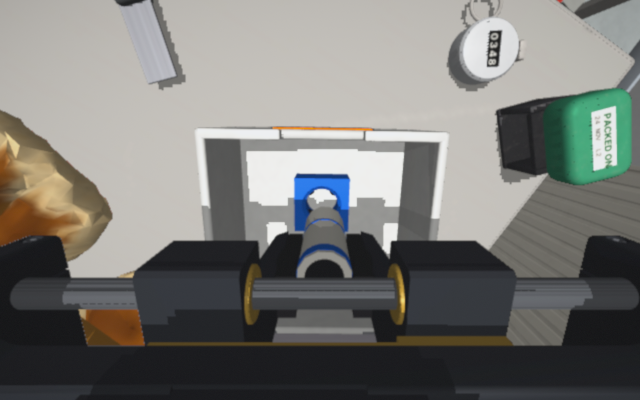

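The wrist view shows the tube at (325,250), tilt-free, just above the collet hole at (321,200). The offset is about -1.6 mm in x and +0.5 mm in y. Go down gently.

Call:
{"name": "play_rows", "arguments": {
  "commands": [
    {"delta_rot":[0,0,0],"travel":[0.004,-0.01,0.1],"gripper":-1},
    {"delta_rot":[0,0,0],"travel":[0.004,-0.01,0.2],"gripper":-1},
    {"delta_rot":[0,0,0],"travel":[0.004,-0.01,0.24],"gripper":-1},
    {"delta_rot":[0,0,0],"travel":[0.004,-0.01,0.27],"gripper":-1},
    {"delta_rot":[0,0,0],"travel":[0.004,-0.01,0.3],"gripper":-1},
    {"delta_rot":[0,0,0],"travel":[0.004,-0.01,0.33],"gripper":-1},
    {"delta_rot":[0,0,0],"travel":[0.004,-0.01,0.33],"gripper":-1}
  ],
  "force": 60
}}

```text
clock: 29.78
tool_pos: [0.5605, 0.1476, 0.064]
eef_rot: [0.706, 0.708, 0.0, 0.0]
contact_force: [0.5, -0.2, -0.7]
opening: 0.257
```

The tube is in the hole with no side force. Push past the seal.

Call:
{"name": "play_rows", "arguments": {
  "commands": [
    {"delta_rot":[0,0,0],"travel":[0,0,0.03],"gripper":-1},
    {"delta_rot":[0,0,0],"travel":[0,0,0.06],"gripper":-1},
    {"delta_rot":[0,0,0],"travel":[0,0,0.09],"gripper":-1},
    {"delta_rot":[0,0,0],"travel":[0,0,0.105],"gripper":-1},
    {"delta_rot":[0,0,0],"travel":[0,0,0.105],"gripper":-1}
  ]
}}

```text
clock: 30.4
tool_pos: [0.5612, 0.1477, 0.0492]
eef_rot: [0.706, 0.708, 0.001, 0.001]
contact_force: [0.5, -0.5, 5.9]
opening: 0.257
```

Call:
{"name": "play_rows", "arguments": {
  "commands": [
    {"delta_rot":[0,0,0],"travel":[0,0,0.01],"gripper":-1},
    {"delta_rot":[0,0,0],"travel":[0,0,0.02],"gripper":-1},
    {"delta_rot":[0,0,0],"travel":[0,0,0.02],"gripper":-1}
  ]
}}

```text
clock: 30.78
tool_pos: [0.5614, 0.148, 0.049]
eef_rot: [0.706, 0.708, 0.001, 0.002]
contact_force: [-5.6, -3.2, 27.5]
opening: 0.253
```

Run:
```python
from tf import *
say(); tubefit()
```

```text
30.77 tcp [0.5614 0.148  0.049 ] rot [[-0.003, 1.0, 0.004], [1.0, 0.003, -0.001], [-0.001, 0.004, -1.0]] F [-5.6 -3.2 27.5] op 0.253 q [-0.1   0.94 -0.42  1.82  0.71  0.53 -0.99]
wrist 0.83 1153 axis rel tcp at z=0 (mm) [0.1 1.5] tilt [-0.001  0.006] zmin -0.0185 zmax 0.0258 cost 3.12333935723511e-05
side 0.69 43 axis rel tcp at z=0 (mm) [0.  2.2] tilt [0.028 0.04 ] zmin 0.0078 zmax 0.0251 cost 1.2717585886329198e-05
```

It bottomed at exactly the predicted height, with the force rising to 27 N. Release and retreat.

Call:
{"name": "play_rows", "arguments": {
  "commands": [
    {"delta_rot":[0,0,0],"travel":[0,0,-0.015],"gripper":-1},
    {"delta_rot":[0,0,0],"travel":[0,0,-0.015],"gripper":0},
    {"delta_rot":[0,0,0],"travel":[0,0,-0.015],"gripper":0},
    {"delta_rot":[0,0,0],"travel":[0,0,-0.015],"gripper":0},
    {"delta_rot":[0,0,0],"travel":[0,0,-0.1],"gripper":0},
    {"delta_rot":[0,0,0],"travel":[0,0,-0.3],"gripper":0},
    {"delta_rot":[0,0,0],"travel":[0,0,-0.6],"gripper":0},
    {"delta_rot":[0,0,0],"travel":[0,0,-0.95],"gripper":0},
    {"delta_rot":[0,0,0],"travel":[0,0,-0.95],"gripper":0}
  ]
}}

```text
clock: 32.1
tool_pos: [0.5626, 0.1493, 0.1925]
eef_rot: [0.706, 0.708, 0.004, 0.002]
contact_force: [-0.3, -0.1, 0.4]
opening: 0.503
```

Call:
{"name": "play_rows", "arguments": {
  "commands": [
    {"delta_rot":[0,0,0],"travel":[0,0,-0.4],"gripper":0},
    {"delta_rot":[0,0,0],"travel":[0,0,-0.8],"gripper":0},
    {"delta_rot":[0,0,0],"travel":[0,0,-0.8],"gripper":0},
    {"delta_rot":[0,0,0],"travel":[0.4,0,-0.8],"gripper":0},
    {"delta_rot":[0,0,0],"travel":[0.4,0,-0.8],"gripper":0},
    {"delta_rot":[0,0,0],"travel":[0.4,0,-0.8],"gripper":0}
  ]
}}

```text
clock: 32.85
tool_pos: [0.5593, 0.2071, 0.3062]
eef_rot: [0.706, 0.709, -0.002, -0.0]
contact_force: [0.1, 0.1, -0.2]
opening: 0.5
```

Run:
```python
from tf import *
say()
s=viewer.snapshot("wrist"); sd=viewer.snapshot("side")
cv2.imwrite("pics/8.png",cv2.cvtColor(np.hstack([cv2.resize(s["color"],(400,250)),cv2.resize(sd["color"],(400,250))]),cv2.COLOR_RGB2BGR))
for x in viewer.outline_of("wrist","tube_centre")[:1]:
    p=cloud(s,x["pixels"]); k=p[p[:,2]>p[:,2].max()-.012]; print("tube",x["conf"],len(p),np.round(np.percentile(p,[2,50,98],axis=0),4).tolist(),np.round([k.min(0),k.mean(0),k.max(0)],4).tolist())
v,u=np.mgrid[0:400,0:640]; p=pts(sd,np.c_[u.ravel(),v.ravel()])
k=p[(abs(p[:,0]-.562)<.06)&(p[:,1]>.04)&(p[:,1]<.09)&(p[:,2]>.1)&(p[:,2]<.22)]; a=np.polyfit(k[:,2],k[:,1],1); print("cover angle",np.pi/2-np.arctan(a[0]))
for n in ["opener_grip","date_stamp","tape_spare","tally_counter","marker_pen","label_roll"]:
    o=viewer.outline_of("side",n)
    if o: q=cloud(sd,o[0]["pixels"]); print(n,np.round(np.percentile(q,[3,50,97],axis=0),3).tolist())
```

```text
32.85 tcp [0.5593 0.2071 0.3062] rot [[-0.004, 1.0, -0.003], [1.0, 0.004, -0.002], [-0.002, -0.003, -1.0]] F [ 0.1  0.1 -0.2] op 0.5 q [-0.07  0.64 -0.66  1.55  0.42  1.1  -0.82]
cover angle 1.6540020831623663
opener_grip [[0.397, 0.26, 0.004], [0.417, 0.346, 0.02], [0.439, 0.39, 0.027]]
date_stamp [[0.711, 0.188, 0.002], [0.729, 0.228, 0.059], [0.75, 0.236, 0.08]]
tape_spare [[0.521, 0.348, -0.0], [0.581, 0.368, 0.013], [0.642, 0.385, 0.016]]
tally_counter [[0.665, 0.25, -0.001], [0.686, 0.28, 0.021], [0.714, 0.306, 0.026]]
marker_pen [[0.525, 0.349, -0.0], [0.584, 0.368, 0.013], [0.64, 0.385, 0.016]]
```

View pics/8.png

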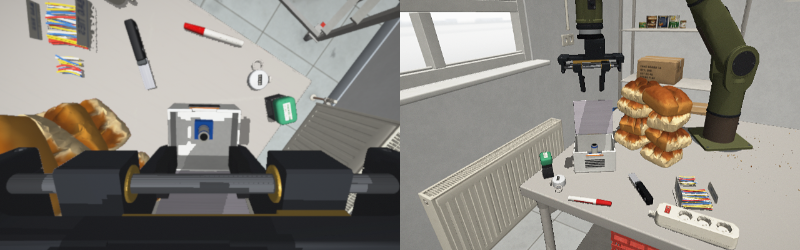

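The tube stands in the collet at (203,132), the cover is open, and the opener is flat on the table. Check the tube's top height and its tilt.

Run:
```python
from tf import *
v,u=np.mgrid[0:400,0:640]
for c in ("wrist","top","side"):
    s=viewer.snapshot(c); p=pts(s,np.c_[u.ravel(),v.ravel()])
    k=p[(np.hypot(p[:,0]-.5615,p[:,1]-.150)<.02)&(p[:,2]>.037)&(p[:,2]<.12)]
    if len(k)<8: print(c,len(k)); continue
    t=k[k[:,2]>np.percentile(k[:,2],98)-.006]
    print(c,len(k),"z pct",np.round(np.percentile(k[:,2],[50,90,98]),4),"top mean",np.round(t.mean(0),4))
    f=least_squares(lambda a:np.hypot(k[:,0]-a[0]-a[2]*(k[:,2]-.06),k[:,1]-a[1]-a[3]*(k[:,2]-.06))-.012,[.5615,.15,0,0],loss="soft_l1",f_scale=.001); print(np.round(f.x,4))
```

```text
wrist 379 z pct [0.0811 0.0825 0.0831] top mean [0.5617 0.1511 0.0815]
[ 5.617e-01  1.497e-01 -8.300e-03  2.000e-04]
top 0
side 157 z pct [0.0714 0.0823 0.0831] top mean [0.5618 0.1542 0.0812]
[ 0.5617  0.1507 -0.0092  0.0096]
```

Top at 82 mm, tilt about 0.01 rad: seated. Handing in.

```bash
python3 -c "
from h import r
print(r.finish_job())"
```

```text
the job is handed in; nothing more can be done
None
```

The job is done and handed in at about 33 s of the 70 s allowed; `finish_job` reports no verdict.

- **Cover:** I put the opener's blade into the notch, levered the cover to about 0.27 rad and swept it open with the blade. It stood at 1.65 rad in the last check.
- **Opener:** I laid it back at its old spot in front of the unit. It lies flat, with the handle top about 27 mm up.
- **Tube:** I pushed it past the seal until it bottomed, with the contact force rising to about 27 N. Its top measured about 82 mm, its tilt about 0.01 rad, and it sits within about 2 mm of the collet's centre.
- **Other things on the table:** The date stamp, tally counter and marker pen were where they started, to within the measurement.
- **Gripper:** It is open and clear of everything, 0.31 m up.

**Checks that failed or disagreed:**
- In the last side view the tape-roll detection landed on the marker pen.
- The sugar dredger was not in the last check, and the label roll was not detected, so those three bystanders have no closing measurement. I met no unexpected contact force on the way.
- The wrist and side cameras differed by 2 to 3 mm on the tube's place in the grip; the tube went into the collet with no side force.

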